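# Fetch the crucible from behind the reagent bottles for weighing

### The job

The crucible at the back of the wooden tray is needed on the balance, but the three bottles box it in: first stand all three in the grey side tray, then set the crucible on the middle of the balance pan, and only after that put each bottle back in the tray on the very seat where it stood at the start. Keep everything upright and set it down gently, never dropping it, and leave the burner, the cork ring and the small cardboard box alone.

Things in the scene. Friction and masses are not known exactly. Their poses are not given: they have to be found in the camera images.
- tall_bottle_c (a point): Tall narrow-necked brown glass reagent bottle with a black screw cap, loose, upright, round. 120 mm high; body 50 mm diameter up to 72 mm, neck 26 mm, cap 32 mm diameter from 94 mm to the top. The point is on its axis, half-way up (60 mm above its underside); z is its axis. About 160 g.
- jar_c (a point): Squat brown glass jar with a wide black screw cap, loose, upright, round. 84 mm high; body 48 mm diameter, cap 52 mm diameter from 54 mm to the top. The point is on its axis, half-way up (42 mm above its underside); z is its axis. About 140 g.
- white_bottle_c (a point): White plastic wide-necked bottle with a white stopper, loose, upright, round. 104 mm high; body 52 mm diameter up to 60 mm, neck 34 mm, stopper 40 mm diameter from 80 mm to the top. The point is on its axis, half-way up (52 mm above its underside); z is its axis. About 130 g.
- crucible_c (a point): White porcelain crucible: an open round cup, loose, 50 mm outside diameter (upright sides from 10 mm up, foot 36 mm), 40 mm high, wall 3 mm. It stands at the back of the wooden tray, closely boxed in by the three bottles (about 11 mm gaps). The point is on its axis, half-way up (20 mm above its underside); z is its axis. About 60 g.
- tray: Wooden reagent tray, fixed, 170 mm along its x by 220 mm along its y, floor 6 mm thick, rim 26 mm high and 6 mm thick. Origin at the centre of its underside; z up, +x to its back. On the floor four flush 57 mm rounds of paler wood mark the seats: one in front at (-27, 0) mm, one left at (35, 62), one right at (35, -62), and the crucible's at (35, 0). At the start each of the three bottles stands on the front, left or right seat; which is where differs every time.
- side_floor (a point): Grey plastic side tray, fixed, empty at the start: 270 mm along its x by 140 mm along its y, floor and walls 4 mm thick, rim 20 mm above the table. The point is the centre of the top of its floor (4 mm above the table), its x along the long side, z up.
- pan (a point): Grey school balance, fixed, 200 by 160 mm, with a round steel pan of 104 mm diameter. The point is the centre of the pan's top face, 68 mm above the table and 14 mm above the balance's housing; z up; the display lies to its -x side.
- burner: Bystander, loose: gas burner, dark foot 84 mm diameter with a brass tube to 130 mm height. Origin at the centre of its underside. Leave it alone.
- cork_ring: Bystander, loose: cork ring (flask stand), 90 mm outside and 52 mm inside diameter, 25 mm high. Origin at the centre of its underside. Leave it alone.
- matchbox: Bystander, loose: small plain cardboard box with one blue end, 37 by 56 by 16 mm. Origin at the centre of its underside. Leave it alone.
Mind the look-alikes: they are no part of the job. There is more than one size of the part that bears crucible_c; the job needs the largest.

How it is judged:
By the outcome, as a careful person would: the job done as asked, in the order asked, and still so for the second after the job is handed in, with the robot touching nothing.
It also fails if it takes over 141 s, if anything falls off the work surface, if the arm or the gripper's body presses on something with over 40 N, if the wrist force passes 120 N, or if a joint passes its speed limit or range.

### The arm

A 6-joint arm with a two-finger parallel gripper is mounted at the origin on the work surface. World frame = base frame: x ahead of the robot, y to its left, z up, the work surface at z = 0. Lengths are in m, angles in rad, forces in N, time in s.
With the tool pointing down it reaches from about 0.225 to 0.875 m from the base axis. Payload 3.4 kg.
Tool frame: the origin (TCP) lies at the very end of the fingers, on their centre line; the grasp point (between the pads) lies 19 mm behind it; z points along the fingers, y is the direction in which the jaws open and shut (so a half turn about z gives the same grasp; the last joint's range is limited). The gripper opens to 85 mm and grips with 20 to 120 N. Pads are 22 mm wide; open, the fingers measure 114 mm over their backs; the gripper's body (76 mm by 85 mm) begins 54 mm behind the grasp point. The pads swing forward as they close: fully open they stand 13 mm farther back than shut.
Start: joints at [1.097, 0.276, 1.505, -0, 1.361, -0.121], TCP at [0.199, 0.54, 0.231] pointing down, gripper open.
Joint ranges: [-2.89, 2.89], [-0.75, 2.08], [0.22, 2.7], [-1.18, 4.32], [0.11, 2.71], [-2.7, 2.7]. Speed limits (rad/s): [2.57, 2.57, 3.14, 3.14, 3.14, 3.14].

### API

Orientations are given as a unit quaternion [w, x, y, z].
In Python, from rig import get_state, get_image, camera_model, sign_off gives the robot as it stands. The module is installed in compiled form; this text tells all that it offers.
- The arm moves only by the tool drive_tool, never from a script. Its argument "motion" is text: rows parted by semicolons, each of 7 numbers parted by spaces: the turn, a rotation vector about the tool's x, y, z in degrees, then the shift along the tool's x, y, z in m, then the opening in per cent of the stroke, from 0 (shut) to 100 (fully open). In form: wx wy wz tx ty tz hand; .... A call has 1 to 12 rows; each row shifts and turns the pose as measured when the row begins, along the tool's axes as they then stand; what a row does not reach is not made up. A row lasts 1/8 s, in which the tool goes at most 62.5 mm and 10.7 degrees, less where a joint would pass 70% of its speed; a pose out of reach is approached as far as the arm can. A call is refused whole if a number of a shift passes 0.0625 or a number of a turn 10.7, either way. A call with a gripper value outside its range is refused whole. The fingers move at their own pace and stop on an object; "newtons" is the grip in N (left out, the last holds). Time passes only in rows, so rows that do not move let the fingers close. It gives the time, the measured TCP pose, the force and the opening at its end, in the units of the state.
- get_state(): the state, without advancing time (a new reading comes with each control period).
- get_image(name): name is "scene" or "top" or "wrist"; returns (picture, depth): 400x640x3 uint8, red, green, blue; 400x640 float32, m along the optical axis (not along the pixel's ray), 0 where there is no reading.
- camera_model(name): a dict with "camera_matrix" (3x3 intrinsics, pixels), "D" ([k1, k2, p1, p2, k3] as OpenCV has them; the pictures are not rectified), "cam_to_world" (4x4, takes a point from camera to world coordinates); the wrist camera has in their place "T_tool_cam" (4x4, takes a point from camera to tool coordinates, whose origin is the TCP and whose axes are the flange's). Camera axes: x right, y up, looking along -z (the intrinsics and any distortion apply to the point x, -y, -z); pixel columns grow to the right and rows downward; lengths in m; the calibration is good to about 2 mm. A picture is of the moment at which its call begins: read the wrist's pose just before it. camera_model takes no time and is no camera call.
- sign_off(): hands the job in, once; it reports no verdict.
The state is a dict: "clock": time; "qpos": joint angles; "qd": joint speeds; "effort": joint torques, N m; "position": TCP position; "ee_rot": TCP orientation; "contact_force": force on the tool from outside, world axes, zero at the start; "moment": the same for the moment, N m; "width": finger opening in m.
Only numpy, scipy, OpenCV 4.12 (cv2) and the standard library are available. Lean on these libraries where they do the work, as an engineer would, in place of code of your own. Each camera call takes 0.05 s, during which the arm holds its last target.

## Working session

There is one attempt and no reset: what is moved stays moved. The work goes in short steps, Python scripts to look and compute and a tool call to move; the robot and the scene stay as the last step left them, time stands still between calls to the robot, and variables do not carry over. Pictures are saved under pics/ and viewed, and the job is handed in when it is done.

Besides the shell and the picture viewer there is one more tool, called after "Request:" as name(argument=value, ...) on one line, values as JSON. drive_tool: Moves the arm, as the interface text tells. Its arguments: {"type":"object","properties":{"motion":{"type":"string"},"newtons":{"type":"number"}},"required":["motion"]}

```bash
mkdir -p pics; ls
python3 - <<'E'
from rig import *
import cv2, numpy as np
print(get_state())
for n in ["scene","top"]:
    im,d=get_image(n); cv2.imwrite(f"pics/{n}0.png",im[:,:,::-1]); np.savez(f"{n}0.npz",im=im,d=d)
    print(n,camera_model(n))
print(camera_model("wrist"))
E
```

```text
pics
{'clock': 0.0, 'qpos': array([ 1.09700495e+00,  2.76583626e-01,  1.50613532e+00,  2.58644202e-05,
        1.36068458e+00, -1.21037706e-01]), 'qd': array([ 0.00137614,  0.00116864,  0.00239287, -0.00121732, -0.00084309,
       -0.00152218]), 'effort': array([-1.29291358e-03, -4.16782057e+01, -2.45804733e+01, -2.54644619e-04,
        1.10274649e-02, -2.38578275e-05]), 'position': array([0.19842861, 0.53911831, 0.23044532]), 'ee_rot': array([-2.77427276e-04,  1.75466372e-01,  9.84485009e-01, -8.61978459e-04]), 'contact_force': array([ 1.15376518,  0.80095061, -0.93842296]), 'moment': array([-0.07585653, -0.00568984,  0.03041738]), 'width': 0.08535101755957603}
scene {'camera_matrix': array([[464.4449065 ,   0.        , 310.99566617],
       [  0.        , 464.4449065 , 196.74788641],
       [  0.        ,   0.        ,   1.        ]]), 'D': array([-0.10454134,  0.        ,  0.        ,  0.        ,  0.        ]), 'cam_to_world': array([[ 0.3277027 , -0.64526406,  0.69010524,  1.30840537],
       [ 0.94468661,  0.23411042, -0.22969441, -0.18420277],
       [-0.01334728,  0.72720465,
[... 516 characters left out ...]
2,  0.99544459,  1.15141696],
       [ 0.        ,  0.        ,  0.        ,  1.        ]])}
{'camera_matrix': array([[283.73128716,   0.        , 322.50178155],
       [  0.        , 283.73128716, 195.72364975],
       [  0.        ,   0.        ,   1.        ]]), 'D': array([-0.04453728,  0.        ,  0.        ,  0.        ,  0.        ]), 'T_tool_cam': array([[ 5.43619544e-04,  9.55404979e-01,  2.95298205e-01,
         7.54562394e-02],
       [ 9.99999850e-01, -5.01421919e-04, -2.18621256e-04,
         1.71201678e-04],
       [-6.08028440e-05,  2.95298279e-01, -9.55405109e-01,
        -1.42648174e-01],
       [ 0.00000000e+00,  0.00000000e+00,  0.00000000e+00,
         1.00000000e+00]])}
```

View pics/top0.png

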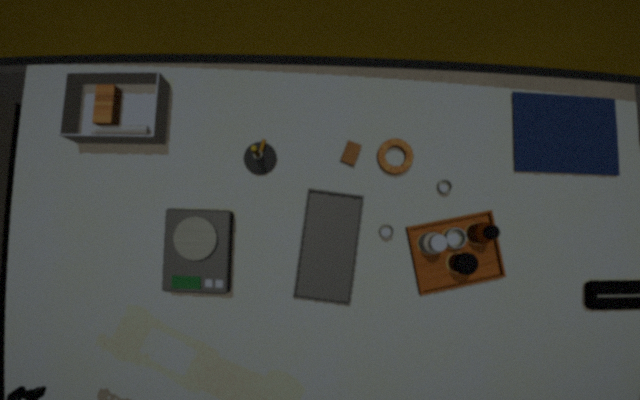

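View pics/scene0.png

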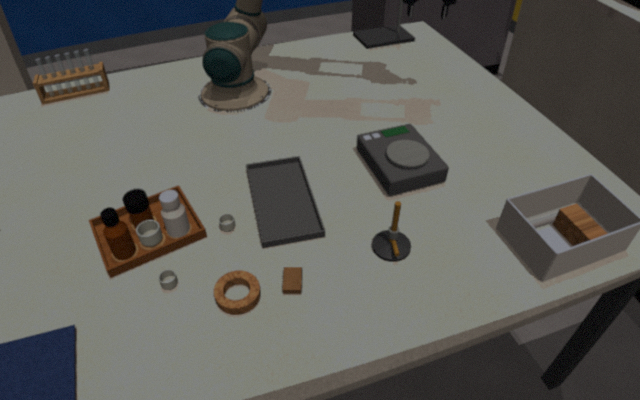

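Candidates for the crucible in the top view are the cup in the tray at (455,238) and two loose small cups at (386,232) and (444,187). By the description it is the tray one, the largest and boxed in. White bottle is left, tall bottle right, jar in front. Next I'll check a close crop and measure.

```bash
cat > h.py <<'E'
import numpy as np, cv2
from rig import *
def pts_cam(n,uv,z,M=None,T=None):
    """cast pixels to plane z (world)"""
    m=camera_model(n)
    T=m["cam_to_world"] if T is None else T
    p=cv2.undistortPoints(np.array(uv,float).reshape(-1,1,2),m["camera_matrix"],m["D"]).reshape(-1,2)
    r=np.c_[p[:,0],-p[:,1],-np.ones(len(p))]@T[:3,:3].T
    o=T[:3,3]; s=(z-o[2])/r[:,2]
    return o+r*s[:,None]
def cloud(n,d,T=None):
    m=camera_model(n); T=m["cam_to_world"] if T is None else T
    v,u=np.mgrid[0:400,0:640]
    p=cv2.undistortPoints(np.c_[u.ravel(),v.ravel()].astype(float).reshape(-1,1,2),m["camera_matrix"],m["D"]).reshape(-1,2)
    dd=d.ravel()[:,None]
    P=np.c_[p[:,0],-p[:,1],-np.ones(len(p))]*dd@T[:3,:3].T+T[:3,3]
    P[dd[:,0]==0]=np.nan
    return P.reshape(400,640,3)
def wristT():
    s=get_state(); w,x,y,z=s["ee_rot"]
    from scipy.spatial.transform import Rotation as R
    T=np.eye(4);T[:3,:3]=R.from_quat([x,y,z,w]).as_matrix();T[:3,3]=s["position"]
    return T@camera_model("wrist")["T_tool_cam"]
E
python3 - <<'E'
from h import *
a=np.load("top0.npz");im,d=a["im"],a["d"]
P=cloud("top",d);np.save("Ptop.npy",P)
c=im[190:310,290:520];c=np.clip(c.astype(float)*1.6,0,255).astype(np.uint8)
cv2.imwrite("pics/crop_tray.png",cv2.resize(c[:,:,::-1],None,fx=3.4,fy=3.4,interpolation=cv2.INTER_CUBIC))
for n,(u,v) in dict(table=(250,330),tall=(490,232),jar=(463,264),white=(438,241),cruc=(455,239),small=(386,232),pan=(195,238),side=(330,245)).items():print(n,P[v,u].round(4))
hsv=cv2.cvtColor(im,cv2.COLOR_RGB2HSV)
m=((hsv[...,0]<14)&(hsv[...,1]>120)).astype(np.uint8)
m[:200]=0;m[:,:400]=0
m[:, 510:]=0;m[300:]=0
m=cv2.morphologyEx(m,cv2.MORPH_CLOSE,np.ones((15,15)))
cs=max(cv2.findContours(m,0,2)[0],key=cv2.contourArea)
W=pts_cam("top",cs.reshape(-1,2),0.026)[:,:2]
print("tray",cv2.minAreaRect((W*1000).astype(np.float32)))
g=((hsv[...,2]<110)).astype(np.uint8);g[:180]=0;g[320:]=0
for nm,lo,hi,z in [("side",285,372,.02),("bal",150,240,.054)]:
    q=g.copy();q[:,:lo]=0;q[:,hi:]=0
    q=cv2.morphologyEx(q,cv2.MORPH_CLOSE,np.ones((9,9)));q=cv2.morphologyEx(q,cv2.MORPH_OPEN,np.ones((5,5)))
    cs=max(cv2.findContours(q,0,2)[0],key=cv2.contourArea)
    print(nm,cv2.minAreaRect((pts_cam("top",cs.reshape(-1,2),z)[:,:2]*1000).astype(np.float32)))
# pan: points at z~0.068
def blob(lo,hi,box):
    u0,u1,v0,v1=box
    S=np.zeros((400,640),np.uint8);z=P[...,2]
    S[v0:v1,u0:u1]=((z>lo)&(z<hi))[v0:v1,u0:u1]
    cs=max(cv2.findContours(S,0,2)[0],key=cv2.contourArea)
    k=np.zeros_like(S);cv2.drawContours(k,[cs],-1,1,-1)
    Q=P[(k>0)&(S>0)]
    (x,y),r=cv2.minEnclosingCircle((Q[:,:2]*1000).astype(np.float32))
    return len(Q),Q.mean(0).round(4),np.round([x,y,r],1)
print("pan",blob(.06,.076,(150,240,190,300)))
print("tall",blob(.115,.135,(470,510,200,300)))
print("jar",blob(.08,.1,(440,485,240,300)))
print("white",blob(.1,.12,(410,450,215,265)))
print("cruc",blob(.036,.06,(446,468,225,252)))
print("burner",blob(.008,.16,(240,280,130,180)));print("cork",blob(.012,.04,(370,418,130,180)))
E
```

```text
table [ 0.3174  0.1913 -0.0028]
tall [ 0.5722 -0.3583  0.1266]
jar [ 0.4979 -0.3067  0.0932]
white [ 0.5494 -0.2422  0.1111]
cruc [ 0.557  -0.3129  0.0097]
small [ 0.5702 -0.1395  0.0024]
pan [0.5402 0.3208 0.0665]
side [ 5.341e-01 -4.000e-04  8.900e-03]
tray ((524.6311645507812, -311.05035400390625), (167.19873046875, 220.1244659423828), 12.577842712402344)
side ((524.0479736328125, 3.9369430541992188), (340.3839416503906, 213.1704559326172), 1.7458744049072266)
bal ((515.00390625, 326.1241149902344), (334.7853088378906, 219.3809356689453), 2.6980576515197754)
pan (1499, array([0.5398, 0.3211, 0.0688]), array([539.9, 322.1,  52.8]))
tall (169, array([ 0.5723, -0.3639,  0.1261]), array([ 572.9, -365. ,   17.3]))
jar (406, array([ 0.4993, -0.3173,  0.0901]), array([ 499.4, -318.9,   27.3]))
white (235, array([ 0.5456, -0.2429,  0.1101]), array([ 545.6, -243.3,   19.9]))
cruc (106, array([ 0.5595, -0.3036,  0.0446]), array([ 559.1, -304.5,   26. ]))
burner (799, array([0.7451, 0.1797, 0.0244]), array([748.4, 181.5,  42.5]))
cork (710, array([ 0.7595, -0.155 ,  0.0248]), array([ 760.9, -155.7,   45.5]))
```

View pics/crop_tray.png

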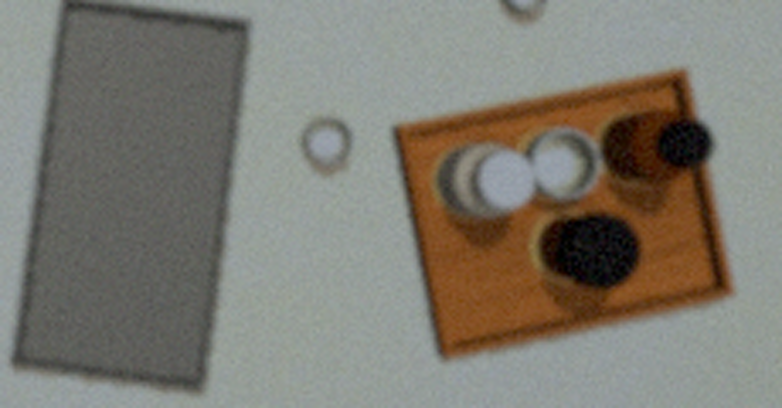

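The crop shows the widest cup at (565,165), between the white bottle and the tall bottle. The loose cup at (327,143) is clearly smaller. All four measured positions match the seat layout for a tray at (0.5246, -0.311), yaw 12.6°, within about 1.5 mm. Next is the side tray.

Run:
```python
from h import *
a=np.load("top0.npz");im=a["im"]
P=np.load("Ptop.npy")
g=cv2.GaussianBlur(im,(3,3),0).max(2)
print(g[245,285:375:3], g[330,250])
for nm,lo,hi,z,(v0,v1) in [("side",280,375,.02,(180,315)),("bal",150,240,.054,(200,300))]:
    q=np.zeros((400,640),np.uint8); q[v0:v1,lo:hi]=(g<int(g[330,250])-35)[v0:v1,lo:hi]
    q=cv2.morphologyEx(q,cv2.MORPH_OPEN,np.ones((3,3)))
    cs=max(cv2.findContours(q,0,2)[0],key=cv2.contourArea)
    print(nm,cv2.minAreaRect(cs.reshape(-1,2).astype(np.float32)),cv2.minAreaRect((pts_cam("top",cs.reshape(-1,2),z)[:,:2]*1000).astype(np.float32)))
```

```text
[100  99  99 100  98  74  54  61  62  64  63  62  62  61  61  63  61  61
  62  62  60  61  61  56  70  98 100 100  99 100] 97
side ((328.4371337890625, 246.62779235839844), (55.7116813659668, 109.21650695800781), 7.765166282653809) ((530.8185424804688, 3.7529830932617188), (135.68148803710938, 266.93328857421875), 83.95166778564453)
bal ((198.659423828125, 251.3330078125), (68.8479995727539, 83.22571563720703), 2.4895529747009277) ((509.0492858886719, 314.252197265625), (166.9473114013672, 198.11898803710938), 89.8985366821289)
```

Request:
drive_tool(motion="0 0 10 0.02 -0.06 -0.01 100;0 0 10 0 -0.06 -0.01 100;0 0 0 -0.03 -0.06 0 100;0 0 0 -0.03 -0.06 0 100;0 0 0 -0.03 -0.06 0 100;0 0 0 -0.03 -0.06 0 100")

```text
clock: 0.85
position: [0.0667, 0.1973, 0.2479]
ee_rot: [0.0, 0.348, 0.938, -0.004]
contact_force: [0.7, -0.4, 0.9]
width: 0.0855
```

Request:
drive_tool(motion="0 0 -10.3 -0.038 0.033 -0.01 100;0 0 -10.3 -0.043 0.026 -0.01 100;0 0 -10.3 -0.047 0.018 -0.01 100;0 0 -10.3 -0.05 0.009 -0.01 100;0 0 0 -0.05 -0.05 0 100;0 0 0 -0.05 -0.05 0 100")

```text
clock: 1.6
position: [0.3211, 0.0949, 0.2832]
ee_rot: [0.001, 0.033, 0.999, -0.0]
contact_force: [0.3, 0.3, -0.0]
width: 0.0852
```

Request:
drive_tool(motion="0 0 -3.8 -0.02 -0.05 0 100;0 0 0 -0.02 -0.05 0 100;0 0 0 -0.02 -0.05 0 100;0 0 0 -0.02 -0.05 0 100;0 0 0 -0.02 -0.05 0 100;0 0 0 -0.02 -0.05 0 100;0 0 0 -0.02 -0.05 0 100;0 0 0 -0.01 -0.05 0 100;0 0 0 0 0 0 100")

```text
clock: 2.72
position: [0.4718, -0.3238, 0.2785]
ee_rot: [0.0, 0.003, 1.0, 0.002]
contact_force: [-0.5, 0.3, 0.2]
width: 0.0855
```

```bash
cat > look.py <<'E'
import sys
from h import *
n=sys.argv[1]
T=wristT();np.save("T_"+n+".npy",T)
im,d=get_image("wrist");np.savez("w_"+n+".npz",im=im,d=d)
cv2.imwrite(f"pics/w_{n}.png",np.clip(im[:,:,::-1].astype(float)*1.5,0,255).astype(np.uint8))
s=get_state();print(s["clock"],s["position"].round(4),s["ee_rot"].round(4))
E
python3 look.py a
```

```text
2.775 [ 0.4713 -0.3217  0.2786] [-0.      0.002   1.      0.0033]
```

View pics/w_a.png

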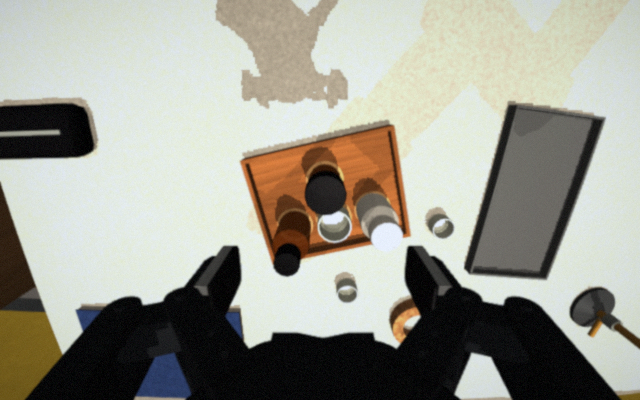

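The wrist view has image-up pointing toward the robot. It shows the jar cap at (325,190), tall cap at (287,260), white stopper at (387,235), crucible at (334,225), and the side tray on the right. I'll measure from this view.

```bash
cat > meas.py <<'E'
from h import *
import sys
n=sys.argv[1]
T=np.load("T_"+n+".npy");a=np.load("w_"+n+".npz");P=cloud("wrist",a["d"],T)
def circ(nm,lo,hi,x0,x1,y0,y1):
    m=(P[...,2]>lo)&(P[...,2]<hi)&(P[...,0]>x0)&(P[...,0]<x1)&(P[...,1]>y0)&(P[...,1]<y1)
    Q=P[m]
    if len(Q)<10: print(nm,"none");return
    (x,y),r=cv2.minEnclosingCircle((Q[:,:2]*1000).astype(np.float32))
    print(nm,len(Q),"z",np.median(Q[:,2]).round(4),"c",round(x,1),round(y,1),"r",round(r,1))
E
python3 - <<'E'
import sys;sys.argv=["","a"]
exec(open("meas.py").read())
circ("tall",.118,.135,.52,.62,-.42,-.33)
circ("jar",.085,.097,.45,.54,-.36,-.27)
circ("white",.105,.117,.5,.6,-.29,-.2)
circ("cruc",.042,.05,.53,.59,-.335,-.27)
im=a["im"];hsv=cv2.cvtColor(im,cv2.COLOR_RGB2HSV)
m=((hsv[...,0]<16)&(hsv[...,1]>110)).astype(np.uint8);m[:110]=0;m[275:]=0;m[:,:230]=0;m[:,420:]=0
m=cv2.morphologyEx(m,cv2.MORPH_OPEN,np.ones((3,3)))
m=cv2.morphologyEx(m,cv2.MORPH_CLOSE,np.ones((15,15)))
cs=max(cv2.findContours(m,0,2)[0],key=cv2.contourArea)
print("tray",cv2.minAreaRect((pts_cam("wrist",cs.reshape(-1,2),.026,T=T)[:,:2]*1000).astype(np.float32)))
g=im.max(2);q=np.zeros((400,640),np.uint8);q[90:290,455:615]=(g<int(g[200,440])-40)[90:290,455:615]
q=cv2.morphologyEx(q,cv2.MORPH_OPEN,np.ones((3,3)))
cs=max(cv2.findContours(q,0,2)[0],key=cv2.contourArea)
print("side",cv2.minAreaRect((pts_cam("wrist",cs.reshape(-1,2),.02,T=T)[:,:2]*1000).astype(np.float32)))
E
```

```text
tall 572 z 0.1258 c 572.5 -366.8 r 16.4
jar 1332 z 0.09 c 498.2 -319.6 r 25.9
white 787 z 0.1098 c 545.0 -245.5 r 20.0
cruc 226 z 0.0456 c 555.0 -298.4 r 33.3
tray ((523.6754760742188, -313.8534851074219), (171.0503387451172, 218.67698669433594), 12.684772491455078)
side ((528.2059936523438, -4.522819519042969), (154.74684143066406, 273.8526916503906), 84.06912231445312)
```

Request:
drive_tool(motion="0 0 0 -0.037 0.038 0.03 100;0 0 0 -0.037 0.038 0.03 100;0 0 0 0 0 0.04 100;0 0 0 0 0 0 100;0 0 0 0 0 0 100")

```text
clock: 3.4
position: [0.5463, -0.2385, 0.1793]
ee_rot: [0.001, 0.001, 1.0, 0.004]
contact_force: [-0.3, -0.3, 0.0]
width: 0.0853
```

Request:
drive_tool(motion="0.4 0 0 0.001 -0.006 0.03 100;0 0 0 0 0 0.03 100;0 0 0 0 0 0.03 100;0 0 0 0 0 0 100")

```text
clock: 3.9
position: [0.5491, -0.2483, 0.0973]
ee_rot: [0.008, 0.003, 1.0, -0.004]
contact_force: [-0.0, -1.1, 0.1]
width: 0.0854
```

Request:
drive_tool(motion="0 0 0 0 0 0 100")

```text
clock: 4.03
position: [0.5503, -0.2494, 0.0997]
ee_rot: [0.01, 0.003, 1.0, -0.005]
contact_force: [0.5, 0.3, 0.8]
width: 0.0858
```

Request:
drive_tool(motion="0 0 0 0 0 0 100;0 0 0 0 0 0 100")

```text
clock: 4.28
position: [0.5519, -0.2505, 0.1031]
ee_rot: [0.012, 0.003, 1.0, -0.007]
contact_force: [-0.1, 0.1, -0.7]
width: 0.0853
```

```bash
python3 - <<'E'
from h import *
for i in range(3):
    s=get_state();print(s["clock"],s["position"].round(5),s["ee_rot"].round(4),s["qpos"].round(4)); get_image("wrist")
E
python3 look.py b
```

```text
4.275 [ 0.55185 -0.2505   0.10308] [ 0.0121  0.0031  0.9999 -0.0065] [-5.4160e-01  4.0280e-01  1.6498e+00  1.4000e-03  1.0615e+00 -2.1069e+00]
4.325 [ 0.55191 -0.25048  0.10306] [ 0.0121  0.003   0.9999 -0.0066] [-5.4150e-01  4.0280e-01  1.6499e+00  1.3000e-03  1.0613e+00 -2.1069e+00]
4.375 [ 0.55167 -0.25033  0.10266] [ 0.0118  0.0031  0.9999 -0.0064] [-5.4150e-01  4.0320e-01  1.6503e+00  1.4000e-03  1.0613e+00 -2.1068e+00]
4.475 [ 0.5513 -0.2501  0.102 ] [ 0.0112  0.003   0.9999 -0.006 ]
```

View pics/w_b.png

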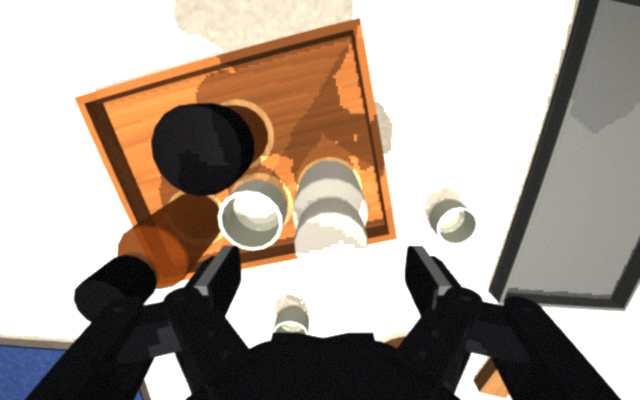

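```bash
cat > go.py <<'E'
import sys
from h import *
from scipy.spatial.transform import Rotation as R
t=np.array([float(v) for v in sys.argv[1:4]])
s=get_state();w,x,y,z=s["ee_rot"];r=R.from_quat([x,y,z,w])
g=R.from_quat([0,1,0,0])
print(s["clock"],"pos",s["position"].round(4),"rot",(r.inv()*g).as_rotvec(degrees=True).round(2),"shift",(r.inv().apply(t-s["position"])).round(4),"F",s["contact_force"].round(1),"w",s["width"].round(4))
E
python3 go.py .5453 -.2444 .078
```

```text
Traceback (most recent call last):
  File "go.py", line 7, in <module>
    print(s["clock"],"pos",s["position"].round(4),"rot",(r.inv()*g).as_rotvec(degrees=True).round(2),"shift",(r.inv().apply(t-s["position"])).round(4),"F",s["contact_force"].round(1),"w",s["width"].round(4))
                                                                                                                                                                                           ^^^^^^^^^^^^^^^^
AttributeError: 'float' object has no attribute 'round'
```

```bash
sed -i 's/s\["width"\].round(4)/round(s["width"],4)/' go.py; python3 go.py .5453 -.2444 .078
```

```text
4.475 pos [ 0.5513 -0.2501  0.102 ] rot [-0.69  1.29 -0.35] shift [0.0066 0.0059 0.0238] F [-0.5  0.2 -0.3] w 0.0852
```

Request:
drive_tool(motion="-0.7 1.3 -0.3 0.006 0.006 0.012 100;0 0 0 0 0 0.012 100;0 0 0 0 0 0 100")

```text
clock: 4.85
position: [0.5445, -0.2431, 0.0752]
ee_rot: [-0.002, 0.0, 1.0, 0.001]
contact_force: [-0.0, 0.0, -0.1]
width: 0.0856
```

```bash
python3 go.py .5453 -.2444 .078
```

```text
4.85 pos [ 0.5445 -0.2431  0.0752] rot [ 0.13 -0.22 -0.01] shift [-0.0008 -0.0013 -0.0028] F [-0.   0.  -0.1] w 0.0856
```

Request:
drive_tool(motion="0 0 0 0 -0.001 -0.002 45;0 0 0 0 0 0 30;0 0 0 0 0 0 0;0 0 0 0 0 0 0;0 0 0 0 0 0 0;0 0 0 0 0 0 0", newtons=30)

```text
clock: 5.6
position: [0.5447, -0.2445, 0.0774]
ee_rot: [-0.002, 0.0, 1.0, 0.001]
contact_force: [0.1, -0.1, -1.2]
width: 0.0393
```

```bash
python3 go.py .5453 -.2444 .078
```

```text
5.6 pos [ 0.5447 -0.2445  0.0774] rot [ 0.11 -0.2  -0.02] shift [-0.0006  0.0001 -0.0006] F [ 0.1 -0.1 -1.2] w 0.0393
```

Request:
drive_tool(motion="0 0 0 0 0 -0.01 0;0 0 0 0 0 -0.02 0;0 0 0 0 0 -0.02 0;0 0 0 0 0 -0.015 0;0 0 0 0 0 0 0")

```text
clock: 6.22
position: [0.5452, -0.2447, 0.1463]
ee_rot: [-0.001, 0.0, 1.0, 0.001]
contact_force: [-0.1, -0.0, -1.4]
width: 0.0393
```

```bash
python3 go.py .609 -.0083 .14
```

```text
6.225 pos [ 0.5452 -0.2447  0.1463] rot [ 0.09 -0.15 -0.01] shift [-0.0638  0.2364  0.0065] F [-0.1 -0.  -1.4] w 0.0393
```

Request:
drive_tool(motion="0 0 0 -0.005 0.015 0 0;0 0 0 -0.009 0.03 0 0;0 0 0 -0.01 0.04 0 0;0 0 0 -0.011 0.04 0 0;0 0 0 -0.011 0.04 0 0;0 0 0 -0.009 0.03 0 0;0 0 0 -0.006 0.02 0 0;0 0 0 0 0.01 0 0;0 0 0 0 0 0 0;0 0 0 0 0 0 0")

```text
clock: 7.48
position: [0.6035, -0.0042, 0.1387]
ee_rot: [-0.008, -0.0, 1.0, 0.004]
contact_force: [0.1, 0.1, -1.6]
width: 0.0394
```

```bash
python3 go.py .609 -.0083 .0754;python3 look.py c
```

```text
7.475 pos [ 0.6035 -0.0042  0.1387] rot [ 0.49 -0.97  0.03] shift [-0.0066 -0.0047  0.0632] F [ 0.1  0.1 -1.6] w 0.0394
7.525 [ 0.6035 -0.0043  0.1388] [-8.5e-03 -1.0e-04  1.0e+00  4.4e-03]
```

View pics/w_c.png

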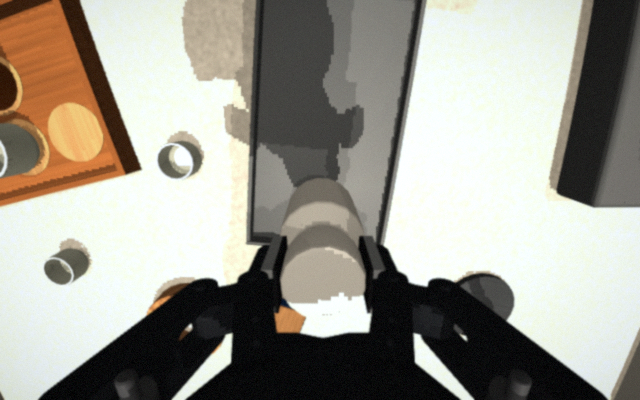

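The white bottle is held upright above the far half of the side tray, whose far-left rim corner is at about (249,243). I'll check that rim line against my estimate.

Run:
```python
from h import *
T=np.load("T_c.npy")
print(pts_cam("wrist",[(249,243),(383,243),(256,100),(406,100)],.02,T=T).round(4))
# predicted
for a in (72*1,-72):pass
c=np.array([.5295,0]);t=np.radians(-6);R=np.array([[np.cos(t),-np.sin(t)],[np.sin(t),np.cos(t)]])
for l in [(135,70),(135,-70),(-135,70),(-135,-70),(80,0),(0,0),(-80,0)]:print(l,(c+R@np.array(l)/1000).round(4))
```

```text
[[ 0.6567 -0.0775  0.02  ]
 [ 0.6571  0.0588  0.02  ]
 [ 0.5188 -0.0617  0.02  ]
 [ 0.5185  0.0711  0.02  ]]
(135, 70) [0.6711 0.0555]
(135, -70) [ 0.6564 -0.0837]
(-135, 70) [0.4026 0.0837]
(-135, -70) [ 0.3879 -0.0555]
(80, 0) [ 0.6091 -0.0084]
(0, 0) [0.5295 0.    ]
(-80, 0) [0.4499 0.0084]
```

Request:
drive_tool(motion="0.5 -1 0 -0.005 -0.004 0.01 0;0 0 0 0 0 0.016 0;0 0 0 0 0 0.016 0;0 0 0 0 0 0.006 0;0 0 0 0 0 0 0")

```text
clock: 8.15
position: [0.6076, -0.011, 0.0877]
ee_rot: [-0.0, 0.002, 1.0, -0.0]
contact_force: [-0.1, -0.8, -1.3]
width: 0.0391
```

```bash
python3 go.py .609 -.0083 .0754
```

```text
8.15 pos [ 0.6076 -0.011   0.0877] rot [-0.01 -0.04 -0.23] shift [-0.0014  0.0027  0.0123] F [-0.1 -0.8 -1.3] w 0.0391
```

Request:
drive_tool(motion="0 0 0 0 0 0.005 0;0 0 0 0 0 0.003 0;0 0 0 0 0 0.002 0;0 0 0 0 0 0.001 0")

```text
clock: 8.65
position: [0.6085, -0.011, 0.077]
ee_rot: [0.001, 0.002, 1.0, -0.0]
contact_force: [0.5, 0.5, -1.1]
width: 0.0394
```

```bash
python3 go.py .609 -.0083 .0754
```

```text
8.65 pos [ 0.6085 -0.011   0.077 ] rot [-0.03  0.08 -0.21] shift [-0.0004  0.0027  0.0016] F [ 0.5  0.5 -1.1] w 0.0394
```

Request:
drive_tool(motion="0 0 0 0 0 0.001 0;0 0 0 0 0 0.001 0;0 0 0 0 0 0.001 0")

```text
clock: 9.02
position: [0.6094, -0.011, 0.0752]
ee_rot: [0.002, 0.002, 1.0, -0.0]
contact_force: [-2.0, -0.4, 7.0]
width: 0.0393
```

```bash
python3 go.py .609 -.0083 .0754
```

```text
9.025 pos [ 0.6094 -0.011   0.0752] rot [-0.04  0.21 -0.21] shift [ 0.0004  0.0027 -0.0002] F [-2.  -0.4  7. ] w 0.0393
```

Request:
drive_tool(motion="0 0 0 0 0 -0.0005 60;0 0 0 0 0 0 100;0 0 0 0 0 0 100;0 0 0 0 0 0 100;0 0 0 0 0 -0.03 100;0 0 0 0 0 -0.05 100;0 0 0 0 0 0 100")

```text
clock: 9.9
position: [0.6088, -0.011, 0.1567]
ee_rot: [0.001, 0.002, 1.0, -0.0]
contact_force: [0.9, -1.0, -0.5]
width: 0.085
```

```bash
python3 go.py .498 -.319 .16; python3 look.py d
```

```text
9.9 pos [ 0.6088 -0.011   0.1567] rot [-0.03  0.1  -0.21] shift [ 0.1096 -0.3084 -0.0034] F [ 0.9 -1.  -0.5] w 0.085
9.95 [ 0.6069 -0.0108  0.1542] [-1.7e-03  1.9e-03  1.0e+00  1.0e-04]
```

View pics/w_d.png

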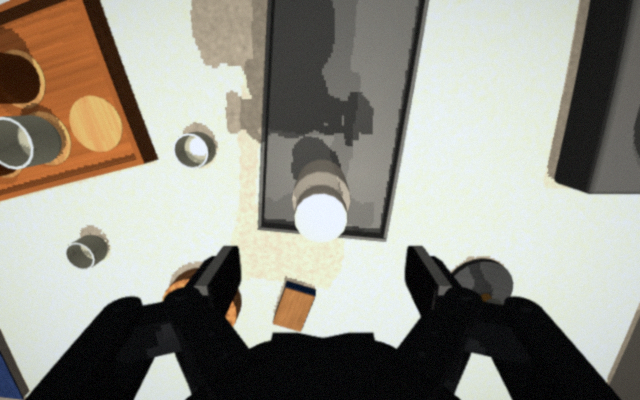

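The white bottle stands upright at (320,215) in the side tray. The jar is next.

Request:
drive_tool(motion="0 0 -0.2 0.013 -0.04 -0.015 100;0 0 0 0.018 -0.05 0 100;0 0 0 0.018 -0.05 0 100;0 0 0 0.018 -0.05 0 100;0 0 0 0.018 -0.05 0 100;0 0 0 0.016 -0.04 0 100;0 0 0 0.005 -0.01 0 100;0 0 0 0 0 0 100;0 0 0 0 0 0 100")

```text
clock: 11.08
position: [0.4925, -0.3035, 0.1562]
ee_rot: [-0.011, -0.002, 1.0, 0.006]
contact_force: [0.1, -0.4, 0.0]
width: 0.0858
```

```bash
python3 go.py .498 -.319 .056; python3 look.py e;  python3 - <<'E'
import sys;sys.argv=["","e"]
exec(open("meas.py").read())
circ("jar",.085,.097,.45,.54,-.36,-.27)
circ("tall",.118,.135,.52,.62,-.42,-.33)
E
```

```text
11.075 pos [ 0.4925 -0.3035  0.1562] rot [ 0.74 -1.27  0.18] shift [-0.0077 -0.0168  0.0998] F [ 0.1 -0.4  0. ] w 0.0858
11.125 [ 0.4925 -0.3033  0.1562] [-0.0112 -0.0018  0.9999  0.0064]
jar 3156 z 0.0899 c 498.4 -319.7 r 26.0
tall 926 z 0.1257 c 571.5 -364.5 r 15.9
```

Request:
drive_tool(motion="0.7 -1.2 0.2 -0.006 -0.014 0 100;0 0 0 0 -0.001 0.02 100;0 0 0 0 0 0.025 100;0 0 0 0 0 0.01 100;0 0 0 0 0 0 100")

```text
clock: 11.75
position: [0.5033, -0.3184, 0.1012]
ee_rot: [0.003, -0.003, 1.0, -0.002]
contact_force: [-0.1, 0.3, 0.9]
width: 0.0854
```

```bash
python3 go.py .4983 -.3195 .056
```

```text
11.75 pos [ 0.5033 -0.3184  0.1012] rot [-0.28  0.37  0.32] shift [ 0.0053 -0.0008  0.0452] F [-0.1  0.3  0.9] w 0.0854
```

Request:
drive_tool(motion="-0.3 0.4 0.3 0.005 -0.001 0.014 100;0 0 0 0 0 0.017 100;0 0 0 0 0 0.01 100;0 0 0 0 0 0.003 100;0 0 0 0 0 0 100")

```text
clock: 12.38
position: [0.4993, -0.3211, 0.0571]
ee_rot: [0.001, -0.0, 1.0, -0.001]
contact_force: [-0.2, -0.3, 0.5]
width: 0.0856
```

```bash
python3 go.py .4983 -.3195 .056
```

```text
12.375 pos [ 0.4993 -0.3211  0.0571] rot [-0.14  0.13  0.01] shift [0.001  0.0016 0.0011] F [-0.2 -0.3  0.5] w 0.0856
```

Request:
drive_tool(motion="0 0 0 0.001 0.001 0.001 70;0 0 0 0 0 0 40;0 0 0 0 0 0 0;0 0 0 0 0 0 0;0 0 0 0 0 0 0", newtons=30)

```text
clock: 13.0
position: [0.4988, -0.3203, 0.057]
ee_rot: [0.002, -0.0, 1.0, -0.002]
contact_force: [-0.8, -0.6, -0.8]
width: 0.0513
```

```bash
python3 go.py .4983 -.3195 .056
```

```text
13.0 pos [ 0.4988 -0.3203  0.057 ] rot [-0.2   0.21  0.02] shift [0.0005 0.0008 0.001 ] F [-0.8 -0.6 -0.8] w 0.0513
```

Request:
drive_tool(motion="0 0 0 0 0 -0.01 0;0 0 0 0 0 -0.02 0;0 0 0 0 0 -0.02 0;0 0 0 0 0 -0.015 0;0 0 0 0 0 0 0")

```text
clock: 13.62
position: [0.4984, -0.32, 0.1254]
ee_rot: [0.002, -0.0, 1.0, -0.002]
contact_force: [0.2, 0.4, -1.4]
width: 0.0511
```

Request:
drive_tool(motion="0 0 0 -0.002 0.015 0 0;0 0 0 -0.003 0.03 0 0;0 0 0 -0.003 0.04 0 0;0 0 0 -0.004 0.045 0 0;0 0 0 -0.004 0.045 0 0;0 0 0 -0.004 0.045 0 0;0 0 0 -0.004 0.04 0 0;0 0 0 -0.003 0.03 0 0;0 0 0 0 0.015 0 0;0 0 0 0 0 0 0;0 0 0 0 0 0 0")

```text
clock: 15.0
position: [0.5186, 0.0029, 0.1174]
ee_rot: [-0.006, -0.0, 1.0, 0.003]
contact_force: [0.1, -0.4, -2.0]
width: 0.0514
```

```bash
python3 go.py .5295 0 .055
```

```text
15.0 pos [0.5186 0.0029 0.1174] rot [ 0.3  -0.7   0.02] shift [-0.0117 -0.0033  0.0623] F [ 0.1 -0.4 -2. ] w 0.0514
```

Request:
drive_tool(motion="0.3 -0.7 0 -0.008 -0.002 0.01 0;0 0 0 0 0 0.016 0;0 0 0 0 0 0.016 0;0 0 0 0 0 0.008 0;0 0 0 0 0 0.003 0;0 0 0 0 0 0 0")

```text
clock: 15.75
position: [0.529, -0.0047, 0.061]
ee_rot: [0.002, 0.003, 1.0, -0.001]
contact_force: [0.2, -0.1, -0.9]
width: 0.0512
```

```bash
python3 go.py .5295 0 .055
```

```text
15.75 pos [ 0.529  -0.0047  0.061 ] rot [-0.15  0.19 -0.37] shift [-0.0004  0.0047  0.006 ] F [ 0.2 -0.1 -0.9] w 0.0512
```

Request:
drive_tool(motion="0 0 0 0 0.001 0.003 0;0 0 0 0 0 0.0015 0;0 0 0 0 0 0.001 0;0 0 0 0 0 0.001 0;0 0 0 0 0 0 0")

```text
clock: 16.38
position: [0.5301, -0.0036, 0.0554]
ee_rot: [0.003, 0.003, 1.0, -0.001]
contact_force: [0.0, 0.0, -1.0]
width: 0.0512
```

```bash
python3 go.py .5295 0 .055
```

```text
16.375 pos [ 0.5301 -0.0036  0.0554] rot [-0.17  0.37 -0.35] shift [0.0007 0.0036 0.0004] F [ 0.  0. -1.] w 0.0512
```

Request:
drive_tool(motion="0 0 0 0 0 0.001 0;0 0 0 0 0 0.001 0;0 0 0 0 0 0.0005 0")

```text
clock: 16.75
position: [0.5305, -0.0036, 0.055]
ee_rot: [0.004, 0.003, 1.0, -0.002]
contact_force: [-1.3, 0.3, 2.4]
width: 0.0511
```

Request:
drive_tool(motion="0 0 0 0 0 0 70;0 0 0 0 0 0 100;0 0 0 0 0 0 100;0 0 0 0 0 -0.03 100;0 0 0 0 0 -0.05 100;0 0 0 0 0 -0.05 100;0 0 0 0 0 0 100")

```text
clock: 17.62
position: [0.5301, -0.0033, 0.1876]
ee_rot: [0.004, 0.003, 1.0, -0.002]
contact_force: [-0.2, -0.6, -0.6]
width: 0.0852
```

```bash
python3 go.py .572 -.365 .18
```

```text
17.625 pos [ 0.5301 -0.0033  0.1876] rot [-0.18  0.41 -0.36] shift [-0.0441 -0.3614  0.009 ] F [-0.2 -0.6 -0.6] w 0.0852
```

Request:
drive_tool(motion="-0.2 0.4 -0.4 -0.005 -0.04 0 100;0 0 0 -0.006 -0.055 0 100;0 0 0 -0.006 -0.055 0 100;0 0 0 -0.006 -0.055 0 100;0 0 0 -0.006 -0.055 0 100;0 0 0 -0.006 -0.05 0 100;0 0 0 -0.005 -0.03 0 100;0 0 0 -0.003 -0.01 0 100;0 0 0 0 0 0 100;0 0 0 0 0 0 100")

```text
clock: 18.88
position: [0.5706, -0.3586, 0.1737]
ee_rot: [-0.007, -0.002, 1.0, 0.007]
contact_force: [-0.4, -0.3, 0.5]
width: 0.0857
```

```bash
python3 go.py .572 -.3655 .092; python3 look.py f;  python3 - <<'E'
import sys;sys.argv=["","f"]
exec(open("meas.py").read())
circ("tall",.118,.135,.52,.62,-.42,-.33)
E
```

```text
18.875 pos [ 0.5706 -0.3586  0.1737] rot [ 0.77 -0.78  0.24] shift [-0.0024 -0.008   0.0816] F [-0.4 -0.3  0.5] w 0.0857
18.925 [ 0.5707 -0.3584  0.1738] [-0.0067 -0.0022  1.      0.0066]
tall 1488 z 0.1259 c 572.4 -366.5 r 16.1
```

View pics/w_f.png

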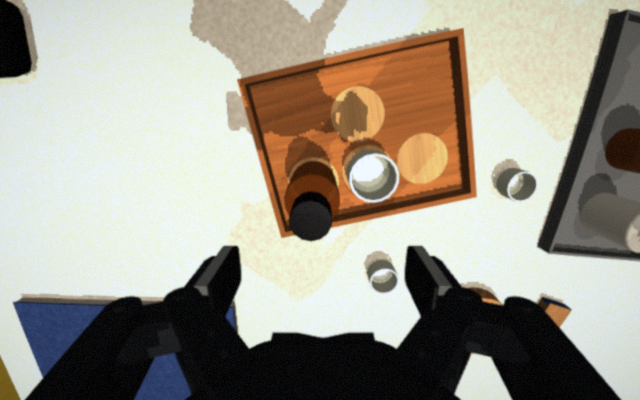

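The tall cap is at (312,215), the crucible at (373,177), and the front and left seats are now empty. I'll descend on the tall bottle.

Request:
drive_tool(motion="0.7 -0.7 0.2 -0.002 -0.007 0.015 100;0 0 0 0 0 0.025 100;0 0 0 0 0 0.022 100;0 0 0 0 0 0.005 100;0 0 0 0 0 0 100")

```text
clock: 19.55
position: [0.574, -0.359, 0.1086]
ee_rot: [0.001, -0.004, 1.0, -0.0]
contact_force: [0.3, -0.9, 0.5]
width: 0.0851
```

```bash
python3 go.py .5724 -.366 .092
```

```text
19.55 pos [ 0.574  -0.359   0.1086] rot [-0.02  0.14  0.44] shift [ 0.0017 -0.0069  0.0166] F [ 0.3 -0.9  0.5] w 0.0851
```

Request:
drive_tool(motion="0 0 0.4 0.002 -0.006 0.008 100;0 0 0 0 0 0.005 100;0 0 0 0 0 0.003 100;0 0 0 0 0 0 100")

```text
clock: 20.05
position: [0.573, -0.3661, 0.094]
ee_rot: [0.003, -0.0, 1.0, -0.001]
contact_force: [-0.4, -0.2, 0.3]
width: 0.0855
```

```bash
python3 go.py .5724 -.366 .092
```

```text
20.05 pos [ 0.573  -0.3661  0.094 ] rot [-0.16  0.32  0.03] shift [0.0006 0.0001 0.002 ] F [-0.4 -0.2  0.3] w 0.0855
```

Request:
drive_tool(motion="-0.2 0.3 0 0.001 0 0.001 50;0 0 0 0 0 0 20;0 0 0 0 0 0 0;0 0 0 0 0 0 0;0 0 0 0 0 0 0;0 0 0 0 0 0 0", newtons=30)

```text
clock: 20.8
position: [0.5723, -0.3664, 0.0934]
ee_rot: [0.0, -0.0, 1.0, 0.0]
contact_force: [-0.4, -0.0, -0.5]
width: 0.0313
```

```bash
python3 go.py .5724 -.366 .092
```

```text
20.8 pos [ 0.5723 -0.3664  0.0934] rot [0.01 0.04 0.03] shift [-0.0001  0.0004  0.0014] F [-0.4 -0.  -0.5] w 0.0313
```

Request:
drive_tool(motion="0 0 0 0 0 -0.01 0;0 0 0 0 0 -0.02 0;0 0 0 0 0 -0.025 0;0 0 0 0 0 -0.02 0;0 0 0 0 0 0 0")

```text
clock: 21.42
position: [0.5719, -0.3659, 0.1715]
ee_rot: [-0.0, -0.0, 1.0, 0.001]
contact_force: [-0.7, -0.4, -2.0]
width: 0.0311
```

Request:
drive_tool(motion="0 0 0 0.006 0.015 0 0;0 0 0 0.012 0.03 0 0;0 0 0 0.014 0.04 0 0;0 0 0 0.015 0.045 0 0;0 0 0 0.015 0.045 0 0;0 0 0 0.015 0.045 0 0;0 0 0 0.014 0.045 0 0;0 0 0 0.012 0.04 0 0;0 0 0 0.007 0.03 0 0;0 0 0 0.003 0.015 0 0;0 0 0 0 0 0 0;0 0 0 0 0 0 0")

```text
clock: 22.92
position: [0.4401, 0.0048, 0.1637]
ee_rot: [-0.011, -0.001, 1.0, 0.007]
contact_force: [1.0, -1.0, -1.8]
width: 0.031
```

```bash
python3 go.py .4499 .0084 .0914
```

```text
22.925 pos [0.4401 0.0048 0.1637] rot [ 0.81 -1.24  0.07] shift [-0.0114  0.0026  0.0721] F [ 1.  -1.  -1.8] w 0.031
```

Request:
drive_tool(motion="0.8 -1.2 0 -0.006 0.004 0.01 0;0 0 0 0 0 0.018 0;0 0 0 0 0 0.018 0;0 0 0 0 0 0.01 0;0 0 0 0 0 0.004 0;0 0 0 0 0 0 0")

```text
clock: 23.68
position: [0.4499, 0.0031, 0.1021]
ee_rot: [0.001, 0.003, 1.0, -0.002]
contact_force: [0.6, 1.0, -0.4]
width: 0.0314
```

```bash
python3 go.py .4499 .0084 .0914
```

```text
23.675 pos [0.4499 0.0031 0.1021] rot [-0.17  0.17 -0.34] shift [0.0001 0.0053 0.0106] F [ 0.6  1.  -0.4] w 0.0314
```

Request:
drive_tool(motion="-0.2 0.1 -0.3 0 0.003 0.004 0;0 0 0 0 0 0.003 0;0 0 0 0 0 0.002 0;0 0 0 0 0 0.001 0;0 0 0 0 0 0 0")

```text
clock: 24.3
position: [0.4511, 0.0062, 0.0926]
ee_rot: [0.002, 0.0, 1.0, 0.0]
contact_force: [-0.4, 0.3, -1.0]
width: 0.0315
```

```bash
python3 go.py .4499 .0084 .0914
```

```text
24.3 pos [0.4511 0.0062 0.0926] rot [ 0.02  0.23 -0.  ] shift [0.0012 0.0022 0.0012] F [-0.4  0.3 -1. ] w 0.0315
```

Request:
drive_tool(motion="0 0 0 0 0 0.001 0;0 0 0 0 0 0.001 0;0 0 0 0 0 0.0005 0")

```text
clock: 24.68
position: [0.4518, 0.0061, 0.0913]
ee_rot: [0.003, -0.0, 1.0, 0.0]
contact_force: [-1.2, 1.0, 4.8]
width: 0.0311
```

Request:
drive_tool(motion="0 0 0 0 0 0 60;0 0 0 0 0 0 100;0 0 0 0 0 0 100;0 0 0 0 0 -0.03 100;0 0 0 0 0 -0.05 100;0 0 0 0 0 -0.01 100;0 0 0 0 0 0 100")

```text
clock: 25.55
position: [0.4506, 0.0062, 0.1821]
ee_rot: [0.002, 0.0, 1.0, 0.0]
contact_force: [0.5, -0.8, -0.4]
width: 0.0854
```

Request:
drive_tool(motion="0 0 0 -0.012 -0.03 0 100;0 0 0 -0.02 -0.055 0 100;0 0 0 -0.02 -0.055 0 100;0 0 0 -0.02 -0.055 0 100;0 0 0 -0.018 -0.05 0 100;0 0 0 -0.01 -0.03 0 100;0 0 0 -0.008 -0.01 0 100;0 0 0 0 0 0 100;0 0 0 0 0 0 100")

```text
clock: 26.68
position: [0.5552, -0.2814, 0.1653]
ee_rot: [-0.009, -0.001, 1.0, 0.008]
contact_force: [0.4, -0.1, 0.3]
width: 0.0853
```

```bash
python3 go.py .5588 -.3045 .013; python3 look.py g;  python3 - <<'E'
import sys;sys.argv=["","g"]
exec(open("meas.py").read())
circ("cruc",.041,.05,.52,.6,-.345,-.26)
E
```

```text
26.675 pos [ 0.5552 -0.2814  0.1653] rot [ 0.86 -1.01  0.15] shift [-0.0062 -0.0254  0.1519] F [ 0.4 -0.1  0.3] w 0.0853
26.725 [ 0.5552 -0.2813  0.1655] [-0.0087 -0.0015  0.9999  0.0074]
cruc 561 z 0.0456 c 558.9 -306.1 r 25.1
```

View pics/w_g.png

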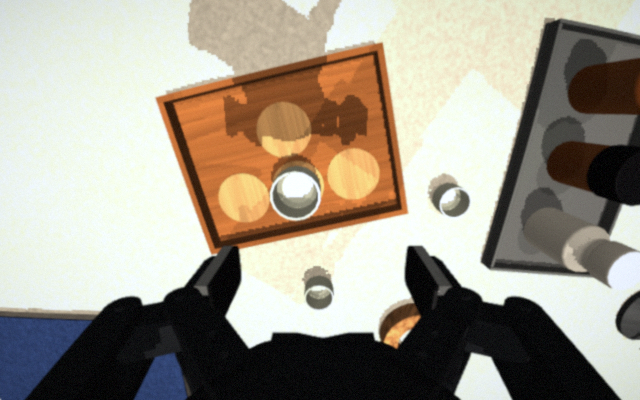

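All three bottles stand upright in the side tray (right edge), and the crucible is alone with its rim at (296,193). I'll lower over it.

Run:
```python
from h import *
T=np.load("T_g.npy")
print(pts_cam("wrist",[(243,198),(284.5,130),(353.5,173.5)],.006,T=T).round(4))
```

```text
[[ 0.5728 -0.3673  0.006 ]
 [ 0.4988 -0.3186  0.006 ]
 [ 0.5451 -0.245   0.006 ]]
```

Request:
drive_tool(motion="0.8 -1 0.2 -0.003 -0.022 0.02 100;0 0 0 0 0 0.03 100;0 0 0 0 0 0.03 100;0 0 0 0 0 0.015 100;0 0 0 0 0 0 100")

```text
clock: 27.35
position: [0.5586, -0.2975, 0.0713]
ee_rot: [0.002, -0.003, 1.0, -0.0]
contact_force: [0.8, -0.1, 0.7]
width: 0.0854
```

```bash
python3 go.py .5589 -.3055 .015
```

```text
27.35 pos [ 0.5586 -0.2975  0.0713] rot [-0.04  0.24  0.33] shift [-0.     -0.0079  0.0563] F [ 0.8 -0.1  0.7] w 0.0854
```

Request:
drive_tool(motion="0 0.2 0.3 0 -0.007 0.005 100;0 0 0 0 0 0.018 100;0 0 0 0 0 0.015 100;0 0 0 0 0 0.008 100;0 0 0 0 0 0 100")

```text
clock: 27.98
position: [0.5602, -0.3058, 0.0246]
ee_rot: [0.002, -0.0, 1.0, -0.002]
contact_force: [-0.2, 1.0, 0.6]
width: 0.0851
```

```bash
python3 go.py .5589 -.3055 .015
```

```text
27.975 pos [ 0.5602 -0.3058  0.0246] rot [-0.17  0.23  0.03] shift [0.0013 0.0003 0.0096] F [-0.2  1.   0.6] w 0.0851
```

Request:
drive_tool(motion="-0.2 0.2 0 0.001 0 0.006 100;0 0 0 0 0 0.003 100;0 0 0 0 0 0 100")

```text
clock: 28.35
position: [0.5596, -0.3061, 0.0154]
ee_rot: [0.001, -0.0, 1.0, 0.0]
contact_force: [0.5, 0.5, 0.5]
width: 0.0854
```

```bash
python3 go.py .5589 -.3055 .015; python3 look.py h
```

```text
28.35 pos [ 0.5596 -0.3061  0.0154] rot [0.   0.07 0.03] shift [0.0007 0.0006 0.0004] F [0.5 0.5 0.5] w 0.0854
28.4 [ 0.5597 -0.3061  0.0156] [ 7.e-04 -3.e-04  1.e+00 -0.e+00]
```

View pics/w_h.png

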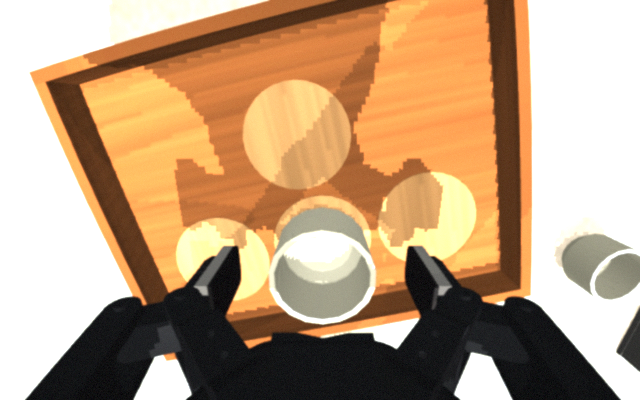

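The crucible rim (centre 322,277) lies midway between the open fingers. Closing gently.

Request:
drive_tool(motion="0 0 0 0 0 0 70;0 0 0 0 0 0 40;0 0 0 0 0 0 0;0 0 0 0 0 0 0;0 0 0 0 0 0 0", newtons=25)

```text
clock: 29.02
position: [0.5602, -0.3064, 0.0164]
ee_rot: [0.001, -0.0, 1.0, -0.001]
contact_force: [-0.3, -0.3, 0.7]
width: 0.0494
```

```bash
python3 go.py .5589 -.3055 .015
```

```text
29.025 pos [ 0.5602 -0.3064  0.0164] rot [-0.06  0.16  0.04] shift [0.0013 0.0009 0.0014] F [-0.3 -0.3  0.7] w 0.0494
```

Request:
drive_tool(motion="0 0 0 0 0 -0.01 0;0 0 0 0 0 -0.02 0;0 0 0 0 0 -0.035 0;0 0 0 0 0 -0.04 0;0 0 0 0 0 -0.04 0;0 0 0 0 0 -0.03 0;0 0 0 0 0 -0.01 0;0 0 0 0 0 0 0")

```text
clock: 30.02
position: [0.5587, -0.3054, 0.2089]
ee_rot: [0.001, -0.0, 1.0, 0.0]
contact_force: [-0.2, 0.0, -0.9]
width: 0.0497
```

```bash
python3 go.py .5399 .3215 .2
```

```text
30.025 pos [ 0.5587 -0.3054  0.2089] rot [0.01 0.07 0.04] shift [0.0184 0.6269 0.009 ] F [-0.2  0.  -0.9] w 0.0497
```

Request:
drive_tool(motion="0 0 0 0 0.015 0 0;0 0 0 0 0.03 0 0;0 0 0 0.001 0.045 0 0;0 0 0 0.001 0.05 0 0;0 0 0 0.001 0.05 0 0;0 0 0 0.001 0.05 0 0;0 0 0 0.001 0.05 0 0;0 0 0 0.001 0.05 -0.002 0;0 0 0 0.001 0.04 -0.002 0;0 0 0 0 0.02 0 0;0 0 0 0 0 0 0")

```text
clock: 31.4
position: [0.5377, 0.118, 0.1975]
ee_rot: [-0.017, -0.001, 1.0, 0.007]
contact_force: [0.6, -0.0, -1.4]
width: 0.0495
```

```bash
python3 go.py .5399 .3215 .2
```

```text
31.4 pos [0.5377 0.118  0.1975] rot [ 0.79 -1.89  0.13] shift [-2.600e-03  2.035e-01  2.000e-04] F [ 0.6 -0.  -1.4] w 0.0495
```

Request:
drive_tool(motion="0.3 -0.7 0 -0.001 0.015 0 0;0.3 -0.7 0 -0.001 0.035 0 0;0.2 -0.5 0 -0.001 0.045 -0.001 0;0 0 0 -0.001 0.045 -0.001 0;0 0 0 -0.001 0.035 0 0;0 0 0 0 0.02 0 0;0 0 0 0 0 0 0;0 0 0 0 0 0 0")

```text
clock: 32.4
position: [0.5414, 0.3148, 0.1959]
ee_rot: [-0.002, 0.003, 1.0, -0.002]
contact_force: [0.7, -0.5, -0.8]
width: 0.0492
```

```bash
python3 go.py .5399 .3215 .2; python3 look.py i;  python3 - <<'E'
import sys;sys.argv=["","i"]
exec(open("meas.py").read())
m=(P[...,2]>.06)&(P[...,2]<.074)&(P[...,0]>.45)&(P[...,0]<.6)&(P[...,1]>.25)&(P[...,1]<.4)
Q=P[m];print(len(Q),Q.min(0),Q.max(0))
H=cv2.convexHull((Q[:,:2]*1000).astype(np.float32)).reshape(-1,2)
H=H[H[:,0]<535] # front arc visible
A=np.c_[2*H,np.ones(len(H))];s=np.linalg.lstsq(A,(H**2).sum(1),rcond=None)[0];print(s[:2],np.sqrt(s[2]+s[0]**2+s[1]**2))
E
```

```text
32.4 pos [0.5414 0.3148 0.1959] rot [-0.28 -0.21 -0.39] shift [ 0.0015  0.0067 -0.0042] F [ 0.7 -0.5 -0.8] w 0.0492
32.45 [0.5414 0.3147 0.1959] [-0.0019  0.0036  1.     -0.0023]
6938 [0.48799738 0.26894571 0.06291957] [0.57989746 0.37242125 0.07039805]
[539.85566143 320.58032579] 51.643137273222116
```

View pics/w_i.png

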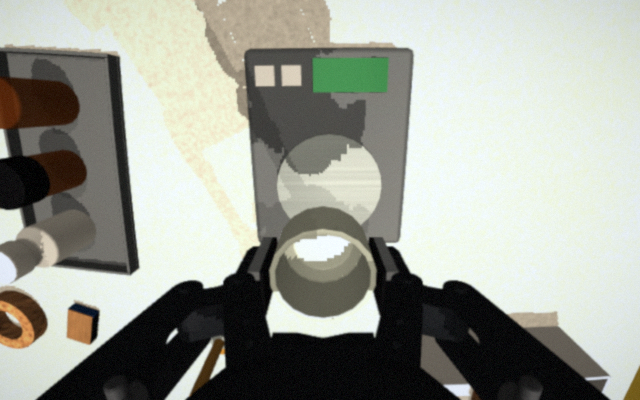

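The pan centre measures (0.540, 0.321) with the wrist camera, agreeing with the top view. The crucible hangs upright in the jaws at (322,265). Lowering.

Request:
drive_tool(motion="-0.3 -0.2 -0.4 0 0.006 0.01 0;0 0 0 0 0 0.02 0;0 0 0 0 0 0.025 0;0 0 0 0 0 0.02 0;0 0 0 0 0 0.015 0;0 0 0 0 0 0.005 0;0 0 0 0 0 0 0")

```text
clock: 33.33
position: [0.542, 0.3166, 0.0967]
ee_rot: [0.0, 0.003, 1.0, 0.0]
contact_force: [-0.8, 0.9, -1.4]
width: 0.0494
```

```bash
python3 go.py .541 .321 .0784
```

```text
33.325 pos [0.542  0.3166 0.0967] rot [ 0.05  0.03 -0.33] shift [0.001  0.0044 0.0183] F [-0.8  0.9 -1.4] w 0.0494
```

Request:
drive_tool(motion="0 0 -0.3 0 0.004 0.006 0;0 0 0 0.001 0 0.005 0;0 0 0 0 0 0.003 0;0 0 0 0 0 0.001 0;0 0 0 0 0 0 0")

```text
clock: 33.95
position: [0.5422, 0.3216, 0.0826]
ee_rot: [0.002, -0.0, 1.0, 0.001]
contact_force: [0.1, -0.4, -0.7]
width: 0.0497
```

```bash
python3 go.py .541 .321 .0784
```

```text
33.95 pos [0.5422 0.3216 0.0826] rot [0.15 0.23 0.01] shift [ 0.0012 -0.0006  0.0042] F [ 0.1 -0.4 -0.7] w 0.0497
```

Request:
drive_tool(motion="0.1 0.2 0 0.001 0 0.002 0;0 0 0 0 0 0.001 0;0 0 0 0 0 0.001 0;0 0 0 0 0 0.001 0")

```text
clock: 34.45
position: [0.5414, 0.3217, 0.0783]
ee_rot: [0.001, -0.0, 1.0, 0.001]
contact_force: [-2.0, -0.9, 6.6]
width: 0.0498
```

```bash
python3 go.py .541 .321 .0784
```

```text
34.45 pos [0.5414 0.3217 0.0783] rot [0.06 0.07 0.  ] shift [ 0.0004 -0.0007 -0.0001] F [-2.  -0.9  6.6] w 0.0498
```

Contact at the expected height (6.6 N). Releasing and rising.

Request:
drive_tool(motion="0 0 0 0 0 0 70;0 0 0 0 0 0 100;0 0 0 0 0 0 100;0 0 0 0 0 -0.03 100;0 0 0 0 0 -0.05 100;0 0 0 0 0 -0.05 100;0 0 0 0 0 0 100;0 0 0 0 0 0 100")

```text
clock: 35.45
position: [0.5408, 0.3213, 0.2101]
ee_rot: [-0.001, 0.0, 1.0, -0.0]
contact_force: [-0.1, -0.8, -0.2]
width: 0.0853
```

```bash
python3 go.py .4518 .0061 .2; python3 look.py j;  python3 - <<'E'
import sys;sys.argv=["","j"]
exec(open("meas.py").read())
circ("cruc",.1,.116,.47,.61,.25,.39)
m=(P[...,2]>.06)&(P[...,2]<.074)&(P[...,0]>.45)&(P[...,0]<.6)&(P[...,1]>.25)&(P[...,1]<.4)
Q=P[m]
H=cv2.convexHull((Q[:,:2]*1000).astype(np.float32)).reshape(-1,2)
H=H[H[:,0]<555]
A=np.c_[2*H,np.ones(len(H))];s=np.linalg.lstsq(A,(H**2).sum(1),rcond=None)[0];print(s[:2],np.sqrt(s[2]+s[0]**2+s[1]**2))
E
```

```text
35.45 pos [0.5408 0.3213 0.2101] rot [-0.01 -0.08 -0.01] shift [ 0.089  -0.3152  0.0102] F [-0.1 -0.8 -0.2] w 0.0853
35.5 [0.5411 0.3214 0.2103] [-3.e-04  0.e+00  1.e+00  1.e-04]
cruc 728 z 0.1075 c 540.2 322.1 r 25.0
[539.8384785 320.6584755] 51.63015891849362
```

View pics/w_j.png

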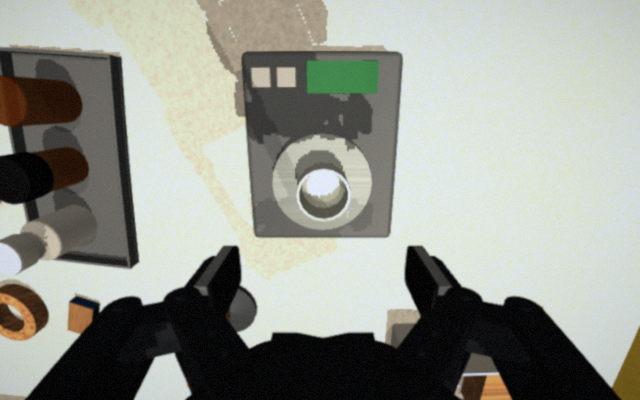

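The crucible stands upright on the pan (rim at 324,193), about 1.5 mm from the centre. Now back for the tall bottle.

Request:
drive_tool(motion="0 0 0 0.008 -0.03 0 100;0 0 0 0.014 -0.05 0 100;0 0 0 0.014 -0.05 0 100;0 0 0 0.014 -0.05 0 100;0 0 0 0.014 -0.05 0 100;0 0 0 0.012 -0.045 0 100;0 0 0 0.008 -0.03 0 100;0 0 0 0.003 -0.01 0 100;0 0 0 0 0 0 100;0 0 0 0 0 0 100")

```text
clock: 36.75
position: [0.4454, -0.0012, 0.1968]
ee_rot: [-0.012, -0.001, 1.0, -0.0]
contact_force: [-0.0, -0.9, -0.6]
width: 0.0854
```

```bash
python3 go.py .4518 .0061 .0913; python3 look.py k;  python3 - <<'E'
import sys;sys.argv=["","k"]
exec(open("meas.py").read())
circ("tall",.118,.13,.4,.5,-.05,.06)
circ("jar",.08,.094,.48,.57,-.05,.05)
circ("white",.1,.115,.57,.65,-.06,.05)
E
```

```text
36.75 pos [ 0.4454 -0.0012  0.1968] rot [-0.05 -1.41  0.12] shift [-0.009   0.0074  0.1053] F [-0.  -0.9 -0.6] w 0.0854
36.8 [ 0.4454 -0.0012  0.1969] [-1.230e-02 -1.300e-03  9.999e-01 -5.000e-04]
tall 1167 z 0.1239 c 452.4 5.7 r 16.2
jar 1922 z 0.0879 c 530.4 -2.6 r 26.4
white 21 z 0.101 c 592.2 -9.5 r 8.4
```

Tall and jar are exactly where I left them.

Request:
drive_tool(motion="0 -1.4 0.1 -0.005 0.007 0.015 100;0 0 0 0 0 0.03 100;0 0 0 0 0 0.03 100;0 0 0 0 0 0.012 100;0 0 0 0 0 0 100")

```text
clock: 37.42
position: [0.4533, 0.0105, 0.1084]
ee_rot: [0.002, -0.004, 1.0, 0.0]
contact_force: [-0.6, -0.5, 0.5]
width: 0.0853
```

```bash
python3 go.py .4518 .0061 .0913
```

```text
37.425 pos [0.4533 0.0105 0.1084] rot [0.01 0.27 0.46] shift [ 0.0016 -0.0044  0.017 ] F [-0.6 -0.5  0.5] w 0.0853
```

Request:
drive_tool(motion="0 0.2 0.4 0.001 -0.004 0.008 100;0 0 0 0.001 0 0.006 100;0 0 0 0 0 0.002 100;0 0 0 0 0 0 100")

```text
clock: 37.92
position: [0.4534, 0.0061, 0.0935]
ee_rot: [0.003, -0.0, 1.0, -0.0]
contact_force: [-0.3, 0.6, 0.5]
width: 0.0856
```

```bash
python3 go.py .4518 .0061 .0913
```

```text
37.925 pos [0.4534 0.0061 0.0935] rot [-0.03  0.33  0.04] shift [ 0.0016 -0.      0.0022] F [-0.3  0.6  0.5] w 0.0856
```

Request:
drive_tool(motion="0 0.3 0 0.002 0 0.001 50;0 0 0 0 0 0.001 20;0 0 0 0 0 0 0;0 0 0 0 0 0 0;0 0 0 0 0 0 0;0 0 0 0 0 0 0", newtons=30)

```text
clock: 38.67
position: [0.4516, 0.006, 0.092]
ee_rot: [0.001, -0.0, 1.0, -0.0]
contact_force: [0.5, 0.7, 0.4]
width: 0.0314
```

```bash
python3 go.py .4518 .0061 .0913
```

```text
38.675 pos [0.4516 0.006  0.092 ] rot [-0.04  0.08  0.04] shift [-0.0002  0.0001  0.0007] F [0.5 0.7 0.4] w 0.0314
```

Request:
drive_tool(motion="0 0 0 0 0 -0.01 0;0 0 0 0 0 -0.02 0;0 0 0 0 0 -0.025 0;0 0 0 0 0 -0.02 0;0 0 0 0 0 0 0")

```text
clock: 39.3
position: [0.4511, 0.0062, 0.1704]
ee_rot: [0.0, -0.0, 1.0, -0.0]
contact_force: [-1.1, 0.2, -2.6]
width: 0.0311
```

Request:
drive_tool(motion="0 0 0 -0.003 -0.015 0 0;0 0 0 -0.008 -0.03 0 0;0 0 0 -0.012 -0.04 0 0;0 0 0 -0.014 -0.045 0 0;0 0 0 -0.015 -0.045 0 0;0 0 0 -0.015 -0.045 0 0;0 0 0 -0.015 -0.045 0 0;0 0 0 -0.013 -0.04 0 0;0 0 0 -0.01 -0.03 0 0;0 0 0 -0.006 -0.02 0 0;0 0 0 0 0 0 0;0 0 0 0 0 0 0")

```text
clock: 40.8
position: [0.5567, -0.3686, 0.153]
ee_rot: [-0.01, 0.001, 1.0, 0.004]
contact_force: [0.6, 0.6, -0.0]
width: 0.0311
```

```bash
python3 go.py .5721 -.3664 .094
```

```text
40.8 pos [ 0.5567 -0.3686  0.153 ] rot [ 0.49 -1.16 -0.11] shift [-0.0166  0.0017  0.0587] F [ 0.6  0.6 -0. ] w 0.0311
```

Request:
drive_tool(motion="0.5 -1.1 -0.1 -0.01 0.003 0.005 0;0 0 0 -0.003 0 0.01 0;0 0 0 0 0 0.012 0;0 0 0 0 0 0.005 0;0 0 0 0 0 0 0")

```text
clock: 41.42
position: [0.5696, -0.3616, 0.118]
ee_rot: [-0.001, -0.001, 1.0, 0.001]
contact_force: [-0.4, -0.3, -0.4]
width: 0.0318
```

```bash
python3 go.py .5721 -.3664 .094
```

```text
41.425 pos [ 0.5696 -0.3616  0.118 ] rot [ 0.08 -0.1   0.17] shift [-0.0026 -0.0049  0.024 ] F [-0.4 -0.3 -0.4] w 0.0318
```

Request:
drive_tool(motion="0 0 0.2 -0.002 -0.005 0.005 0;0 0 0 0 0 0.008 0;0 0 0 0 0 0.004 0;0 0 0 0 0 0.001 0;0 0 0 0 0 0 0")

```text
clock: 42.05
position: [0.5718, -0.3676, 0.0991]
ee_rot: [-0.0, 0.001, 1.0, 0.0]
contact_force: [-0.5, -0.4, -0.8]
width: 0.0313
```

```bash
python3 go.py .5721 -.3664 .094
```

```text
42.05 pos [ 0.5718 -0.3676  0.0991] rot [ 0.04 -0.05 -0.07] shift [-0.0003  0.0012  0.0051] F [-0.5 -0.4 -0.8] w 0.0313
```

Request:
drive_tool(motion="0 0 0 0 0.001 0.002 0;0 0 0 0 0 0.001 0;0 0 0 0 0 0.001 0;0 0 0 0 0 0.001 0")

```text
clock: 42.55
position: [0.5722, -0.3666, 0.0946]
ee_rot: [0.0, 0.001, 1.0, -0.0]
contact_force: [-0.6, 0.0, -1.4]
width: 0.0308
```

```bash
python3 go.py .5721 -.3664 .094
```

```text
42.55 pos [ 0.5722 -0.3666  0.0946] rot [-0.    0.   -0.06] shift [0.0001 0.0002 0.0006] F [-0.6  0.  -1.4] w 0.0308
```

Request:
drive_tool(motion="0 0 0 0 0 0.001 0;0 0 0 0 0 0.001 0")

```text
clock: 42.8
position: [0.5724, -0.3668, 0.094]
ee_rot: [0.0, 0.001, 1.0, -0.0]
contact_force: [-2.0, 1.1, 7.3]
width: 0.0312
```

Contact. Release, rise, and go back for the jar at TCP (0.5305, -0.0036, 0.055).

Request:
drive_tool(motion="0 0 0 0 0 0 60;0 0 0 0 0 0 100;0 0 0 0 0 0 100;0 0 0 0 0 -0.03 100;0 0 0 0 0 -0.05 100;0 0 0 0 0 -0.02 100;0 0 0 0 0 0 100")

```text
clock: 43.68
position: [0.5722, -0.3667, 0.1947]
ee_rot: [-0.0, 0.001, 1.0, 0.0]
contact_force: [-0.3, 0.3, 0.1]
width: 0.0855
```

```bash
python3 look.py l;  python3 - <<'E'
import sys;sys.argv=["","l"]
exec(open("meas.py").read())
circ("tall",.118,.135,.52,.62,-.42,-.33)
E
python3 go.py .5305 -.0036 .2
```

```text
43.725 [ 0.5718 -0.3664  0.1937] [-1.e-03  6.e-04  1.e+00  8.e-04]
tall 1242 z 0.1259 c 573.1 -367.0 r 16.0
43.725 pos [ 0.5718 -0.3664  0.1937] rot [ 0.09 -0.11 -0.07] shift [ 0.0417  0.3627 -0.0056] F [ 0.2  0.2 -0.5] w 0.0853
```

Request:
drive_tool(motion="0 0 0 0.003 0.035 0 100;0 0 0 0.005 0.055 0 100;0 0 0 0.005 0.055 0 100;0 0 0 0.005 0.055 0 100;0 0 0 0.005 0.055 0 100;0 0 0 0.005 0.055 0 100;0 0 0 0.004 0.035 0 100;0 0 0 0.002 0.015 0 100;0 0 0 0 0 0 100;0 0 0 0 0 0 100")

```text
clock: 44.98
position: [0.5311, 0.0035, 0.1796]
ee_rot: [-0.012, 0.002, 1.0, 0.004]
contact_force: [0.3, 0.2, 0.9]
width: 0.0856
```

```bash
python3 go.py .5305 -.0036 .055
```

```text
44.975 pos [0.5311 0.0035 0.1796] rot [ 0.45 -1.34 -0.27] shift [-0.0023 -0.008   0.1245] F [0.3 0.2 0.9] w 0.0856
```

Request:
drive_tool(motion="0.4 -1.3 -0.3 0.002 -0.004 0.02 100;0 0 0 0 0 0.03 100;0 0 0 0 0 0.03 100;0 0 0 0 0 0.012 100;0 0 0 0 0 0 100")

```text
clock: 45.6
position: [0.5319, -0.0083, 0.0857]
ee_rot: [0.002, 0.004, 1.0, -0.001]
contact_force: [0.6, -0.2, -0.4]
width: 0.0854
```

```bash
python3 go.py .5305 -.0036 .055
```

```text
45.6 pos [ 0.5319 -0.0083  0.0857] rot [-0.15  0.22 -0.44] shift [0.0016 0.0047 0.0307] F [ 0.6 -0.2 -0.4] w 0.0854
```

Request:
drive_tool(motion="-0.1 0.2 -0.4 0.002 0.004 0.01 100;0 0 0 0 0 0.012 100;0 0 0 0 0 0.005 100;0 0 0 0 0 0.001 100;0 0 0 0 0 0 100")

```text
clock: 46.22
position: [0.5321, -0.0046, 0.0581]
ee_rot: [0.003, 0.0, 1.0, -0.001]
contact_force: [-0.6, -0.9, 0.2]
width: 0.0857
```

```bash
python3 go.py .5305 -.0036 .055
```

```text
46.225 pos [ 0.5321 -0.0046  0.0581] rot [-0.09  0.29 -0.02] shift [0.0016 0.001  0.0031] F [-0.6 -0.9  0.2] w 0.0857
```

Request:
drive_tool(motion="0 0.3 0 0.002 0.001 0.002 70;0 0 0 0 0 0.001 40;0 0 0 0 0 0 0;0 0 0 0 0 0 0;0 0 0 0 0 0 0", newtons=30)

```text
clock: 46.85
position: [0.5304, -0.0034, 0.0556]
ee_rot: [0.0, 0.0, 1.0, -0.001]
contact_force: [0.4, -0.8, -0.1]
width: 0.051
```

```bash
python3 go.py .5305 -.0036 .055
```

```text
46.85 pos [ 0.5304 -0.0034  0.0556] rot [-0.1   0.05 -0.01] shift [-0.0001 -0.0002  0.0006] F [ 0.4 -0.8 -0.1] w 0.051
```

Request:
drive_tool(motion="0 0 0 0 0 -0.01 0;0 0 0 0 0 -0.02 0;0 0 0 0 0 -0.025 0;0 0 0 0 0 -0.015 0;0 0 0 0 0 0 0")

```text
clock: 47.48
position: [0.5298, -0.0034, 0.1286]
ee_rot: [-0.0, 0.0, 1.0, -0.001]
contact_force: [0.0, 0.1, -1.1]
width: 0.0512
```

Request:
drive_tool(motion="0 0 0 0.001 -0.015 0 0;0 0 0 0.001 -0.03 0 0;0 0 0 0.002 -0.04 -0.001 0;0 0 0 0.002 -0.045 -0.001 0;0 0 0 0.002 -0.045 -0.001 0;0 0 0 0.002 -0.045 -0.001 0;0 0 0 0.001 -0.04 -0.001 0;0 0 0 0.001 -0.03 0 0;0 0 0 0 -0.015 0 0;0 0 0 0 0 0 0;0 0 0 0 0 0 0")

```text
clock: 48.85
position: [0.5095, -0.3225, 0.1247]
ee_rot: [-0.008, 0.0, 1.0, 0.002]
contact_force: [-0.4, 0.9, -1.6]
width: 0.0514
```

```bash
python3 go.py .4988 -.3203 .0576
```

```text
48.85 pos [ 0.5095 -0.3225  0.1247] rot [ 0.23 -0.9  -0.06] shift [0.0096 0.0019 0.0672] F [-0.4  0.9 -1.6] w 0.0514
```

Request:
drive_tool(motion="0.2 -0.9 0 0.013 0.005 0.005 0;0 0 0 0 0 0.014 0;0 0 0 0 0 0.016 0;0 0 0 0 0 0.008 0;0 0 0 0 0 0 0")

```text
clock: 49.48
position: [0.4979, -0.3134, 0.0788]
ee_rot: [0.0, -0.002, 1.0, 0.001]
contact_force: [0.5, -0.1, -2.5]
width: 0.0511
```

```bash
python3 go.py .4988 -.3203 .0576
```

```text
49.475 pos [ 0.4979 -0.3134  0.0788] rot [0.13 0.02 0.22] shift [-0.0009 -0.007   0.0212] F [ 0.5 -0.1 -2.5] w 0.0511
```

Request:
drive_tool(motion="0.1 0 0.2 -0.001 -0.006 0.004 0;0 0 0 0 0 0.006 0;0 0 0 0 0 0.003 0;0 0 0 0 0 0.001 0;0 0 0 0 0 0 0")

```text
clock: 50.1
position: [0.5, -0.3208, 0.0644]
ee_rot: [0.001, 0.0, 1.0, -0.0]
contact_force: [0.1, -1.7, -1.9]
width: 0.0515
```

```bash
python3 go.py .4988 -.3203 .0576
```

```text
50.1 pos [ 0.5    -0.3208  0.0644] rot [-0.05  0.1  -0.01] shift [0.0012 0.0005 0.0068] F [ 0.1 -1.7 -1.9] w 0.0515
```

Request:
drive_tool(motion="0 0 0 0.001 0.0005 0.003 0;0 0 0 0 0 0.002 0;0 0 0 0 0 0.001 0;0 0 0 0 0 0.001 0")

```text
clock: 50.6
position: [0.4992, -0.3203, 0.0576]
ee_rot: [0.001, 0.0, 1.0, -0.001]
contact_force: [-0.6, 0.7, 4.4]
width: 0.0514
```

```bash
python3 go.py .4988 -.3203 .0576
```

```text
50.6 pos [ 0.4992 -0.3203  0.0576] rot [-0.08  0.15 -0.01] shift [ 0.0004 -0.     -0.    ] F [-0.6  0.7  4.4] w 0.0514
```

Jar is on its seat. Releasing and going back for the white bottle at TCP (0.6094, -0.011, 0.0752).

Request:
drive_tool(motion="0 0 0 0 0 0 70;0 0 0 0 0 0 100;0 0 0 0 0 0 100;0 0 0 0 0 -0.03 100;0 0 0 0 0 -0.05 100;0 0 0 0 0 -0.04 100;0 0 0 0 0 0 100")

```text
clock: 51.48
position: [0.4991, -0.3205, 0.1812]
ee_rot: [0.002, 0.0, 1.0, -0.001]
contact_force: [0.3, -0.4, -0.2]
width: 0.0852
```

```bash
python3 look.py m;  python3 - <<'E'
import sys;sys.argv=["","m"]
exec(open("meas.py").read())
circ("jar",.085,.097,.45,.54,-.36,-.27)
circ("tall",.118,.135,.52,.62,-.42,-.33)
E
python3 go.py .6094 -.011 .18
```

```text
51.525 [ 0.4981 -0.3197  0.1793] [0.e+00 1.e-04 1.e+00 3.e-04]
jar 2626 z 0.0899 c 499.5 -319.8 r 26.0
tall 1103 z 0.1258 c 573.1 -367.1 r 16.3
51.525 pos [ 0.4981 -0.3197  0.1793] rot [ 0.03  0.   -0.01] shift [-0.1112  0.3087 -0.0005] F [ 0.3 -0.   0.3] w 0.0851
```

Request:
drive_tool(motion="0 0 0 -0.01 0.03 -0.005 100;0 0 0 -0.017 0.05 0 100;0 0 0 -0.018 0.05 0 100;0 0 0 -0.018 0.05 0 100;0 0 0 -0.018 0.05 0 100;0 0 0 -0.015 0.04 0 100;0 0 0 -0.01 0.025 0 100;0 0 0 -0.006 0.008 0 100;0 0 0 0 0 0 100;0 0 0 0 0 0 100")

```text
clock: 52.78
position: [0.6059, -0.0082, 0.1688]
ee_rot: [-0.013, 0.002, 1.0, 0.003]
contact_force: [-0.6, 0.5, -0.4]
width: 0.0855
```

```bash
python3 go.py .6094 -.011 .0752; python3 look.py n;  python3 - <<'E'
import sys;sys.argv=["","n"]
exec(open("meas.py").read())
circ("white",.1,.115,.55,.67,-.08,.07)
E
```

```text
52.775 pos [ 0.6059 -0.0082  0.1688] rot [ 0.34 -1.44 -0.22] shift [-0.0059 -0.0033  0.0934] F [-0.6  0.5 -0.4] w 0.0855
52.825 [ 0.6059 -0.0084  0.1688] [-0.0125  0.0021  0.9999  0.003 ]
white 1969 z 0.1078 c 609.7 -12.3 r 19.8
```

Request:
drive_tool(motion="0.3 -1.4 -0.2 -0.003 -0.001 0.015 100;0 0 0 0 0 0.025 100;0 0 0 0 0 0.025 100;0 0 0 0 0 0.008 100;0 0 0 0 0 0 100")

```text
clock: 53.45
position: [0.6085, -0.0152, 0.0958]
ee_rot: [0.002, 0.004, 1.0, -0.001]
contact_force: [-0.6, -0.1, 0.5]
width: 0.0852
```

```bash
python3 go.py .6094 -.011 .0752
```

```text
53.45 pos [ 0.6085 -0.0152  0.0958] rot [-0.08  0.19 -0.44] shift [-0.0008  0.0042  0.0206] F [-0.6 -0.1  0.5] w 0.0852
```

Request:
drive_tool(motion="-0.1 0.2 -0.4 -0.001 0.004 0.008 100;0 0 0 0 0 0.008 100;0 0 0 0 0 0.003 100;0 0 0 0 0 0 100")

```text
clock: 53.95
position: [0.6112, -0.0114, 0.0778]
ee_rot: [0.002, 0.0, 1.0, -0.0]
contact_force: [-0.1, -0.2, -0.2]
width: 0.0854
```

```bash
python3 go.py .6094 -.011 .0752
```

```text
53.95 pos [ 0.6112 -0.0114  0.0778] rot [-0.    0.21 -0.03] shift [0.0018 0.0004 0.0026] F [-0.1 -0.2 -0.2] w 0.0854
```

Request:
drive_tool(motion="0 0.2 0 0.002 0 0.002 50;0 0 0 0 0 0.001 25;0 0 0 0 0 0 0;0 0 0 0 0 0 0;0 0 0 0 0 0 0", newtons=30)

```text
clock: 54.58
position: [0.6094, -0.0114, 0.0751]
ee_rot: [0.0, 0.0, 1.0, -0.0]
contact_force: [-0.3, -0.3, -0.1]
width: 0.0394
```

```bash
python3 go.py .6094 -.011 .0752
```

```text
54.575 pos [ 0.6094 -0.0114  0.0751] rot [-0.02  0.05 -0.01] shift [ 0.      0.0004 -0.0001] F [-0.3 -0.3 -0.1] w 0.0394
```

Grasped with the same offset. Target TCP is (0.5447, -0.2445, 0.0772).

Request:
drive_tool(motion="0 0 0 0 0 -0.01 0;0 0 0 0 0 -0.02 0;0 0 0 0 0 -0.025 0;0 0 0 0 0 -0.015 0;0 0 0 0 0 0 0")

```text
clock: 55.2
position: [0.6092, -0.0113, 0.1485]
ee_rot: [0.0, 0.0, 1.0, -0.0]
contact_force: [0.4, -0.0, -1.2]
width: 0.0388
```

Request:
drive_tool(motion="0 0 0 0.005 -0.015 0 0;0 0 0 0.009 -0.03 0 0;0 0 0 0.01 -0.04 -0.001 0;0 0 0 0.012 -0.04 -0.001 0;0 0 0 0.012 -0.04 0 0;0 0 0 0.012 -0.03 0 0;0 0 0 0.008 -0.015 0 0;0 0 0 0.003 -0.005 0 0;0 0 0 0 0 0 0;0 0 0 0 0 0 0")

```text
clock: 56.45
position: [0.5287, -0.2347, 0.1425]
ee_rot: [-0.007, -0.0, 1.0, 0.002]
contact_force: [0.1, -0.1, -0.2]
width: 0.0393
```

```bash
python3 go.py .5447 -.2445 .0772
```

```text
56.45 pos [ 0.5287 -0.2347  0.1425] rot [ 0.24 -0.82  0.03] shift [-0.017  -0.01    0.0651] F [ 0.1 -0.1 -0.2] w 0.0393
```

Request:
drive_tool(motion="0.2 -0.8 0 -0.013 -0.008 0.005 0;0 0 0 -0.001 0 0.014 0;0 0 0 0 0 0.016 0;0 0 0 0 0 0.007 0;0 0 0 0 0 0 0")

```text
clock: 57.08
position: [0.5449, -0.2406, 0.0966]
ee_rot: [-0.0, -0.002, 1.0, 0.001]
contact_force: [0.1, 0.2, -1.1]
width: 0.039
```

```bash
python3 go.py .5447 -.2445 .0772
```

```text
57.075 pos [ 0.5449 -0.2406  0.0966] rot [ 0.11 -0.    0.25] shift [ 0.0002 -0.004   0.0194] F [ 0.1  0.2 -1.1] w 0.039
```

Request:
drive_tool(motion="0.1 0 0.2 0.001 -0.004 0.004 0;0 0 0 0 0 0.006 0;0 0 0 0 0 0.003 0;0 0 0 0 0 0.001 0;0 0 0 0 0 0 0")

```text
clock: 57.7
position: [0.5445, -0.2453, 0.0827]
ee_rot: [0.001, -0.0, 1.0, -0.001]
contact_force: [0.8, -0.6, -1.7]
width: 0.0394
```

```bash
python3 go.py .5447 -.2445 .0772
```

```text
57.7 pos [ 0.5445 -0.2453  0.0827] rot [-0.06  0.1   0.02] shift [-0.0002  0.0008  0.0055] F [ 0.8 -0.6 -1.7] w 0.0394
```

Request:
drive_tool(motion="0 0 0 0 0.001 0.002 0;0 0 0 0 0 0.0015 0;0 0 0 0 0 0.001 0;0 0 0 0 0 0.001 0")

```text
clock: 58.2
position: [0.5448, -0.2443, 0.0773]
ee_rot: [0.001, -0.0, 1.0, -0.001]
contact_force: [-0.7, 0.5, -1.5]
width: 0.0392
```

```bash
python3 go.py .5447 -.2445 .0772
```

```text
58.2 pos [ 0.5448 -0.2443  0.0773] rot [-0.09  0.15  0.03] shift [ 0.0001 -0.0002  0.0001] F [-0.7  0.5 -1.5] w 0.0392
```

Request:
drive_tool(motion="0 0 0 0 0 0.001 0;0 0 0 0 0 0.001 0")

```text
clock: 58.45
position: [0.5454, -0.2444, 0.077]
ee_rot: [0.002, -0.0, 1.0, -0.001]
contact_force: [-0.8, 1.1, 6.4]
width: 0.0392
```

Request:
drive_tool(motion="0 0 0 0 0 0 60;0 0 0 0 0 0 100;0 0 0 0 0 0 100;0 0 0 0 0 -0.03 100;0 0 0 0 0 -0.05 100;0 0 0 0 0 -0.05 100;0 0 0 0.04 0 -0.03 100;0 0 0 0.03 -0.03 0 100;0 0 0 0 0 0 100;0 0 0 0 0 0 100")

```text
clock: 59.7
position: [0.4738, -0.2748, 0.241]
ee_rot: [0.002, -0.001, 1.0, -0.001]
contact_force: [0.6, 0.3, -0.7]
width: 0.0855
```

```bash
python3 look.py z;  python3 - <<'E'
import sys;sys.argv=["","z"]
exec(open("meas.py").read())
circ("tall",.118,.135,.52,.62,-.42,-.33)
circ("jar",.085,.097,.45,.54,-.36,-.27)
circ("white",.105,.117,.5,.6,-.29,-.2)
im,d=get_image("top");cv2.imwrite("pics/top_end.png",np.clip(im[:,:,::-1]*1.5,0,255).astype(np.uint8))
P=cloud("top",d)
circ("T cruc",.1,.116,.47,.61,.25,.39);circ("T pan",.06,.076,.47,.61,.25,.39)
circ("T white",.1,.12,.5,.6,-.29,-.2);circ("T jar",.08,.1,.45,.54,-.36,-.28);circ("T tall",.115,.135,.52,.62,-.42,-.33)
circ("T burner",.008,.16,.68,.82,.1,.25);circ("T cork",.012,.04,.7,.82,-.22,-.09)
E
```

```text
59.75 [ 0.4738 -0.2748  0.2408] [ 1.6e-03 -9.0e-04  1.0e+00 -1.3e-03]
tall 240 z 0.1258 c 573.3 -363.3 r 15.4
jar 1647 z 0.0898 c 499.2 -319.6 r 25.9
white 968 z 0.1098 c 545.6 -245.6 r 20.4
T cruc 123 z 0.1078 c 541.0 323.6 r 26.4
T pan 1249 z 0.069 c 536.2 335.6 r 72.3
T white 239 z 0.1103 c 546.0 -243.7 r 19.9
T jar 380 z 0.0903 c 499.7 -319.2 r 27.0
T tall 175 z 0.1262 c 572.9 -365.5 r 17.2
T burner 803 z 0.0148 c 736.6 170.1 r 57.2
T cork 713 z 0.0251 c 759.3 -155.6 r 45.5
```

View pics/w_z.png

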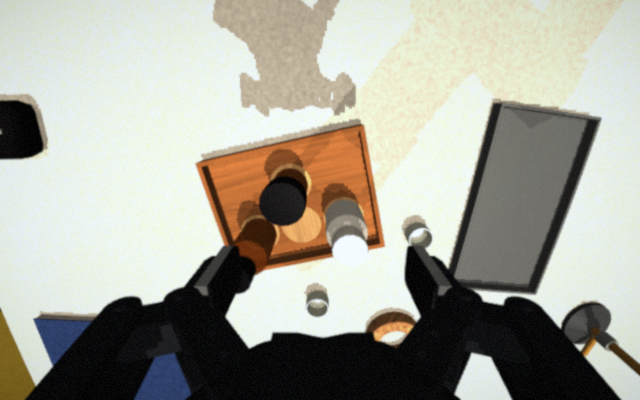

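View pics/top_end.png

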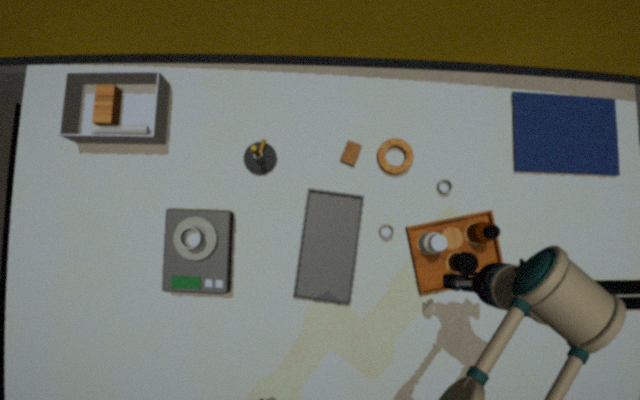

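The crucible is centred on the pan at (193,238), all three bottles are back on their seats, and the side tray is empty. The burner, cork ring and cardboard box are where they began. The gripper is open and clear of everything, so I'm handing in.

```bash
python3 -c "
from rig import *
print(sign_off())"
```

```text
the job is handed in; nothing more can be done
None
```

The job is done and handed in at about 60 s of the 141 s limit. I stood the white bottle, jar and tall bottle in the grey side tray. Then I set the crucible on the balance pan, and put the tall bottle, jar and white bottle back on the right, front and left seats.

**What the last checks showed:**
- **Bottles:** all three stand upright. In the top view each is within about 0.7 mm of where that same camera saw it at the start.
- **Crucible:** it stands upright on the pan. The wrist camera put it about 1.5 mm from the pan centre. The top view put it about 1.9 mm from the centre measured at the start.
- **Set-downs:** every set-down ended in light contact, with 2 to 7 N read at the wrist.
- **Bystanders:** the burner, cork ring and cardboard box look unmoved in the final top picture.

**Checks that disagreed:**
- **Top-view pan and burner fits:** these came out wrong at the end (pan radius 72 mm, burner 57 mm). My search windows were wider than at the start and probably took in neighbouring points. I relied on the wrist measurement and the pictures for those two.
- **Last wrist reading of the tall bottle:** it was about 3 mm off in y because a finger partly hid the cap. Two earlier clear wrist views and the top view put the bottle back on its seat.

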